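Load the sample shaker, lock its cover and start it

TASK

Load the vibrating shaker with the steel sample pots that stand on the tray (two, three or four of them today): lift the cover off the shaker and hang it by its stem in the ring stand, then stand each pot fully down in the pocket bored to its own size, going in the order of the dots from the one-dot pocket up and leaving the pockets of missing pots empty. Put the cover back with its lugs through the slot, press it down against the spring and turn it clockwise about a quarter turn, so that it stays locked down when you let go. Only then press the long start bar down near its middle, so that both ends go right down together, and let it come up again; leave the other things on the bench where they are.

Things in the scene. Friction and masses are not known exactly. Their poses are not given: they have to be found in the camera images.
- adapter: Square aluminium pot block fixed on the grey shaker, 192 x 192 x 36 mm, top 114 mm above the table. Origin: centre of its underside; x points from the shaker's front (start bar) to its back, z up; place and angle vary. Shaker base: 300 (x) x 250 (y) x 70 mm high, its middle 45 mm in front of this. One to four black dots at the block's edge mark each of the four pockets.
- pocket_1 (a point): Centre of the floor of the one-dot pocket (front left, -x +y), 40 mm wide, 18 mm deep, 53 mm off the adapter's middle in x and y; belongs to pot_1.
- pocket_2 (a point): Centre of the floor of the two-dot pocket (back left, +x +y), 47 mm wide, 18 mm deep, 53 mm off the adapter's middle in x and y; belongs to pot_2.
- pocket_3 (a point): Centre of the floor of the three-dot pocket (back right, +x -y), 54 mm wide, 18 mm deep, 53 mm off the adapter's middle in x and y; belongs to pot_3.
- pocket_4 (a point): Centre of the floor of the four-dot pocket (front right, -x -y), 61 mm wide, 18 mm deep, 53 mm off the adapter's middle in x and y; belongs to pot_4.
- socket (a point): Middle of the lock socket, a 34 mm wide well in the adapter's centre, at the block's top. At its mouth two tabs 8 mm thick leave a slot 18 wide x 34 mm long along the adapter's x. The cover's lugs pass down through the slot and lock under the tabs; inside, a stop lets the cover turn only clockwise seen from above, to about 95 degrees.
- spring_seat (a joint): Spring seat in the socket that the cover's stem presses down; m, 0 up, 0.010 fully down; pushes up with 4 N at 0 and 10 N at 0.010. The unlocked cover rests on it near 0; at 0.006 the lugs just come below the tabs, so turn at 0.007 or more; locked and let go it rests at about 0.006.
- cover: Loose aluminium cover, 0.35 kg: disc 164 mm wide, 6 thick; origin centre of its underside. Bar grip 60 mm long along its x, 14 thick, from 14 to 46 above the origin. Below, an 11 mm stem 54 long with cross lugs at its foot, 28 mm along x, 8 x 8. Starts unlocked on the adapter, lugs along the slot, origin 44 mm above socket; locked: 38 mm, turned. Half a turn makes no difference.
- stand: Fixed dark steel tube, the cover's stand: 60 mm outside, 44 mm inside, 80 mm high, open at the top. Origin: centre of its underside on the table. The cover's disc rests on its rim with the stem hanging inside.
- bar_mid (a point): Middle of the top of the long grey start bar at the shaker's front: 164 mm along the adapter's y, 26 wide, top 90 mm above the table, axes as the adapter's. Begins to move at about 2.5 N, fully down at 7 N, springs back. Pressed more than about 8 mm off its middle it tips and one end stays too high.
- bar_left (a point): Top of the bar 75 mm from its middle, at its left (+y) end.
- bar_right (a point): Top of the bar 75 mm from its middle, at its right (-y) end.
- start_bar (a joint): Travel of the middle of the start bar; m, 0 up, 0.008 fully down. Both ends must be down by at least 4.5 mm at once.
- pot_1: Capped steel sample pot, a plain upright cylinder 34 mm in diameter and 52 mm high, 170 g give or take, foot edge chamfered; the smallest of the four sizes (may be absent). Waits upright on a shallow steel tray (floor 3 mm above the table, rim 14 mm high), pots at least 80 mm from centre to centre at first. Origin: centre of its underside. Goes in the one-dot pocket, from which its upper 34 mm stand out.
- pot_2: Capped steel sample pot, a plain upright cylinder 41 mm in diameter and 52 mm high, 220 g give or take, foot edge chamfered; the second smallest of the four sizes (may be absent). Waits upright on a shallow steel tray (floor 3 mm above the table, rim 14 mm high), pots at least 80 mm from centre to centre at first. Origin: centre of its underside. Goes in the two-dot pocket, from which its upper 34 mm stand out.
- pot_3: Capped steel sample pot, a plain upright cylinder 48 mm in diameter and 52 mm high, 270 g give or take, foot edge chamfered; the second largest of the four sizes (may be absent). Waits upright on a shallow steel tray (floor 3 mm above the table, rim 14 mm high), pots at least 80 mm from centre to centre at first. Origin: centre of its underside. Goes in the three-dot pocket, from which its upper 34 mm stand out.
- pot_4: Capped steel sample pot, a plain upright cylinder 55 mm in diameter and 52 mm high, 320 g give or take, foot edge chamfered; the largest of the four sizes (may be absent). Waits upright on a shallow steel tray (floor 3 mm above the table, rim 14 mm high), pots at least 80 mm from centre to centre at first. Origin: centre of its underside. Goes in the four-dot pocket, from which its upper 34 mm stand out.
- magnet: Bystander: hand magnet, steel block 80 x 80 x 34 mm with an upright black handle, 152 mm high in all. Origin: centre of its underside.
- nut: Bystander: steel hex nut, 24 mm wide, 12 mm high, lying in the tray among the pots. Origin: centre of its underside.
- bearing: Bystander: steel bearing ring, 52 mm wide, 14 mm high. Origin: centre of its underside.
- brush: Bystander: hand brush about 200 mm long, lying flat at the back. Origin: near its middle.
- fitting: Bystander: brass pipe fitting, hexagon 26 mm wide with a round neck, 34 mm high. Origin: centre of its underside.
- jar: Bystander: glass jar with steel cap, 60 mm wide, 85 mm high. Origin: centre of its underside.
- tin: Bystander: open steel tin, 76 mm wide, 70 mm high. Origin: centre of its underside.
There are look-alikes about, which are no part of the job. What is shaped like the pot_2 but green or orange is not meant. What is shaped like the pot_1 but blue is not meant.

How it is judged:
On the way, in this order (a step that is already met when the one before it is completed fails the run):
1. the cover rests on the ring stand, its stem inside (horizontal distance between cover and stand below 0.025 m and z of cover in the frame of stand below 0.084 m and angle between cover's own z axis and vertical below 0.1 rad and contact force between the fingers and cover below 0.3 N), for 0.2 s.
2. pot_1 stands fully down in the pocket with 1 dot (horizontal distance between pot_1 and pocket_1 below 0.006 m and z of pot_1 in the frame of pocket_1 between -0.004 and 0.004 m and angle between pot_1's own z axis and vertical below 0.08 rad), for 0.2 s.
3. pot_2 stands fully down in the pocket with 2 dots (horizontal distance between pot_2 and pocket_2 below 0.006 m and z of pot_2 in the frame of pocket_2 between -0.004 and 0.004 m and angle between pot_2's own z axis and vertical below 0.08 rad), for 0.2 s.
4. pot_3 stands fully down in the pocket with 3 dots (horizontal distance between pot_3 and pocket_3 below 0.006 m and z of pot_3 in the frame of pocket_3 between -0.004 and 0.004 m and angle between pot_3's own z axis and vertical below 0.08 rad), for 0.2 s.
5. pot_4 stands fully down in the pocket with 4 dots (horizontal distance between pot_4 and pocket_4 below 0.006 m and z of pot_4 in the frame of pocket_4 between -0.004 and 0.004 m and angle between pot_4's own z axis and vertical below 0.08 rad), for 0.2 s.
6. the cover is pressed down, turned crosswise to the slot and stays locked when let go (horizontal distance between cover and socket below 0.007 m and z of cover in the frame of socket below 0.041 m and angle between cover's own z axis and vertical below 0.08 rad and value of joint spring_seat above 0.004 m and angle between the x axis of cover and the x axis of adapter, either way round above 0.87 rad and contact force between the fingers and cover below 0.3 N), for 0.3 s.
7. both ends of the start bar are down at once (z of each of bar_left, bar_right in the frame of adapter below 0.0075 m), for 0.05 s.
At the end, for the whole second after the job is handed in: Each pot present upright within 6 mm of its own pocket's middle and 4 mm of its floor; cover level, within 7 mm of the socket, under 41 mm above it, spring seat down over 4 mm, turned over 50 degrees from the slot; start bar up again; all at rest (all of step 2 and all of step 3 and all of step 4 and all of step 5 and horizontal distance between cover and socket below 0.007 m and z of cover in the frame of socket below 0.041 m and angle between cover's own z axis and vertical below 0.08 rad and value of joint spring_seat above 0.004 m and angle between the x axis of cover and the x axis of adapter, either way round above 0.87 rad and value of joint start_bar below 0.002 m and linear speed of cover below 0.02 m/s); the robot touches nothing.
It fails at once if the start bar is pressed (more than 4 mm) while the cover is not locked (value of joint start_bar above 0.004 m and not (horizontal distance between cover and socket below 0.007 m and z of cover in the frame of socket below 0.041 m and angle between cover's own z axis and vertical below 0.08 rad and value of joint spring_seat above 0.004 m and angle between the x axis of cover and the x axis of adapter, either way round above 0.87 rad)).
It fails at once if a bystander (magnet, nut, bearing, brush, fitting, jar or tin) is moved more than 6 cm (distance of any of magnet, nut, bearing, brush, fitting, jar, tin from where it was at the start of the episode above 0.06 m).
Of pot_1, pot_2, pot_3, pot_4 only 2 to 4 are there at a start; the rules pass over those that are not, and their reading is None.
At some moment in a run one of pot_1, pot_2, pot_3, pot_4 may be knocked a few centimetres aside while the robot is not near it.
It also fails if it takes over 210 s, if anything falls off the work surface, if the arm or the gripper's body presses on something with over 40 N, if the wrist force passes 120 N, or if a joint passes its speed limit or range.

ROBOT

A 6-joint arm with a two-finger parallel gripper is mounted at the origin on the work surface. World frame = base frame: x ahead of the robot, y to its left, z up, the work surface at z = 0. Lengths are in m, angles in rad, forces in N, time in s.
With the tool pointing down it reaches from about 0.3 to 0.775 m from the base axis. Payload 14.6 kg.
Tool frame: the origin (TCP) lies at the very end of the fingers, on their centre line; the grasp point (between the pads) lies 19 mm behind it; z points along the fingers, y is the line along which they close (so a half turn about z gives the same grasp; the last joint's range is limited). The gripper opens to 85 mm and grips with 20 to 120 N. Pads are 22 mm wide; open, the fingers measure 114 mm over their backs; the gripper's body (76 mm by 85 mm) begins 54 mm behind the grasp point. The pads swing forward as they close: fully open they stand 13 mm farther back than shut.
Start: joints at [-1.299, 0.3, 1.521, -0, 1.321, -0.067], TCP at [0.183, -0.519, 0.231] pointing down, gripper open.
Joint ranges: [-3.03, 3.03], [-0.79, 2.21], [0.23, 2.52], [-1.04, 4.18], [0, 3.07], [-2.55, 2.55]. Speed limits (rad/s): [2.22, 2.22, 2.57, 3.14, 3.14, 3.14].

INTERFACE

Orientations are given as a rotation vector (axis times angle).
In Python, from bench import get_state, optics, manip gives the robot as it stands.
- The arm moves only by the tool step_arm, never from a script. Its argument "rows" is one flat list of numbers, 7 for each row, row after row: the shift along the tool's x, y, z in units of 50 mm (1.0 is 50 mm), then the turn, a rotation vector about the tool's x, y, z in units of 8 degrees (1.0 is 8 degrees), then the closure in counts, from 0 (fully open) to 255 (shut). A call has 1 to 10 rows; each row shifts and turns the commanded pose from where the row before left it, along the tool's axes as they then stand; what a row does not reach is not made up. A row lasts 1/8 s, in which the tool goes at most 62.5 mm and 10.7 degrees, less where a joint would pass 70% of its speed; a pose out of reach is approached as far as the arm can. A call is refused whole if a number of a shift passes 1 or a number of a turn 1, either way. A call with a gripper value outside its range is refused whole. The fingers move at their own pace and stop on an object; the grip force is fixed at half the most. Time passes only in rows, so rows that do not move let the fingers close. It gives the time, the measured TCP pose, the force, the opening and the grip force at its end, in the units of the state.
- get_state(): the state, without advancing time (a new reading comes with each control period).
- optics.get_image(name): name is "scene" or "top" or "wrist"; returns (picture, depth): 420x560x3 uint8, red, green, blue; 420x560 float32, m along the optical axis (not along the pixel's ray), 0 where there is no reading.
- optics.camera_model(name): a dict with "camera_matrix" (3x3 intrinsics, pixels), "k1" (the pictures are not rectified: a ray, as slopes to the right and down, at radius r is drawn at 1 + k1 r^2 times it, then the intrinsics apply), "extrinsics" (4x4, takes a point from camera to world coordinates). Camera axes: x right, y up, looking along -z (the intrinsics and any distortion apply to the point x, -y, -z); pixel columns grow to the right and rows downward; lengths in m; the calibration is good to about 2 mm. A picture is of the moment at which its call begins: read the wrist's pose just before it. camera_model takes no time and is no camera call; for the wrist camera it gives the pose at the moment of the call.
- manip.close_job(): hands the job in; it is judged then, once.
The state is a dict: "time_s": time; "q": joint angles; "qvel": joint speeds; "joint_efforts": joint torques, N m; "tcp_pos": TCP position; "ee_rot": TCP orientation; "force": force on the tool from outside, world axes, zero at the start; "moment": the same for the moment, N m; "width": opening from 0.0 (shut) to 1.0 (fully open); "grip_force": force on a finger pad.
Only numpy, scipy, OpenCV 4.12 (cv2) and the standard library are available. Lean on these libraries where they do the work, as an engineer would, in place of code of your own. Each camera call takes 0.05 s, during which the arm holds its last target. There are 200 camera calls.

## Working session

There is one attempt and no reset: what is moved stays moved. The work goes in short steps, Python scripts to look and compute and a tool call to move; the robot and the scene stay as the last step left them, time stands still between calls to the robot, and variables do not carry over. Pictures are saved under pics/ and viewed, at most 14 in all, crops included, and the job is handed in when it is done.

Besides the shell and the picture viewer there is one more tool, called after "Emit:" as name(argument=value, ...) on one line, values as JSON. step_arm: Moves the arm, as the interface text tells. Its arguments: {"type":"object","properties":{"rows":{"type":"array","items":{"type":"number"}}},"required":["rows"]}

```bash
mkdir -p pics; ls; cat > h.py <<'E'
import numpy as np, cv2
from bench import get_state, optics, manip
from scipy.spatial.transform import Rotation as R
def snap(name, fn=None):
    m=optics.camera_model(name); im,d=optics.get_image(name)
    if fn:
        cv2.imwrite('pics/%s.png'%fn, im[:,:,::-1]); np.savez('pics/%s.npz'%fn, im=im,d=d,K=m['camera_matrix'],k1=m['k1'],T=m['extrinsics'])
    return load(fn)
def load(fn):
    z=np.load('pics/%s.npz'%fn); return {k:z[k] for k in z}
def ray(s,u,v):
    K=s['K'];x=(np.asarray(u,float)-K[0,2])/K[0,0];y=(np.asarray(v,float)-K[1,2])/K[1,1]
    r0=np.hypot(x,y);r=r0.copy() if hasattr(r0,'copy') else r0
    for _ in range(20): r=r0/(1+s['k1']*r*r)
    f=1/(1+s['k1']*r*r)
    return np.stack([x*f,-y*f,-np.ones_like(x)],-1)
def at_z(s,u,v,z):
    d=ray(s,u,v)@s['T'][:3,:3].T;o=s['T'][:3,3]
    return o+d*((z-o[2])/d[...,2])[...,None]
def cloud(s):
    v,u=np.mgrid[0:420,0:560]; p=ray(s,u,v)*s['d'][...,None]
    return p@s['T'][:3,:3].T+s['T'][:3,3]
def proj(s,P):
    p=(np.asarray(P)-s['T'][:3,3])@s['T'][:3,:3]; x=p[...,0]/-p[...,2];y=-p[...,1]/-p[...,2]
    f=1+s['k1']*(x*x+y*y); return np.stack([s['K'][0,0]*x*f+s['K'][0,2],s['K'][1,1]*y*f+s['K'][1,2]],-1)
def crop(s,fn,u0,v0,u1,v1,k):
    cv2.imwrite('pics/%s.png'%fn,cv2.resize(s['im'][v0:v1,u0:u1,::-1],None,fx=k,fy=k,interpolation=cv2.INTER_CUBIC))
E
python3 - <<'E'
from h import *
s=snap('top','top0'); snap('scene','sc0')
print(s['T'],s['K'],s['k1']); print(get_state())
cv2.imwrite('pics/top0b.png',cv2.resize(s['im'][:,:,::-1],(800,600)))
E
```

```text
pics
[[ 0.00135365  0.98057812 -0.19612422  0.29721536]
 [-0.99983496  0.00488026  0.01749934 -0.04163095]
 [ 0.01811661  0.19606817  0.9804229   1.22924888]
 [ 0.          0.          0.          1.        ]] [[407.38213673   0.         277.30312089]
 [  0.         407.38213673 207.0867202 ]
 [  0.           0.           1.        ]] -0.03359247135030572
{'time_s': 0.1, 'q': array([-1.29860531e+00,  3.00403943e-01,  1.52152265e+00,  2.31163330e-05,
        1.32071155e+00, -6.65651244e-02]), 'qvel': array([ 2.40747140e-03, -1.70929721e-03, -7.13566165e-04, -5.30006387e-05,
       -2.01483144e-03, -1.14513446e-03]), 'joint_efforts': array([ 3.97907907e-04, -5.44378853e+01, -3.62371373e+01, -1.60660961e-04,
        3.03710949e-03,  5.46631975e-05]), 'tcp_pos': array([ 0.18273583, -0.51852967,  0.23078288]), 'ee_rot': array([-3.09560999e+00, -5.29391670e-01,  1.33510883e-04]), 'force': array([-0.64520446, -0.67746388, -0.46096718]), 'moment': array([-0.0178107 ,  0.01609408, -0.05840181]), 'grip_force': 0.0, 'width': 0.9999462314655564}
```

View pics/top0b.png

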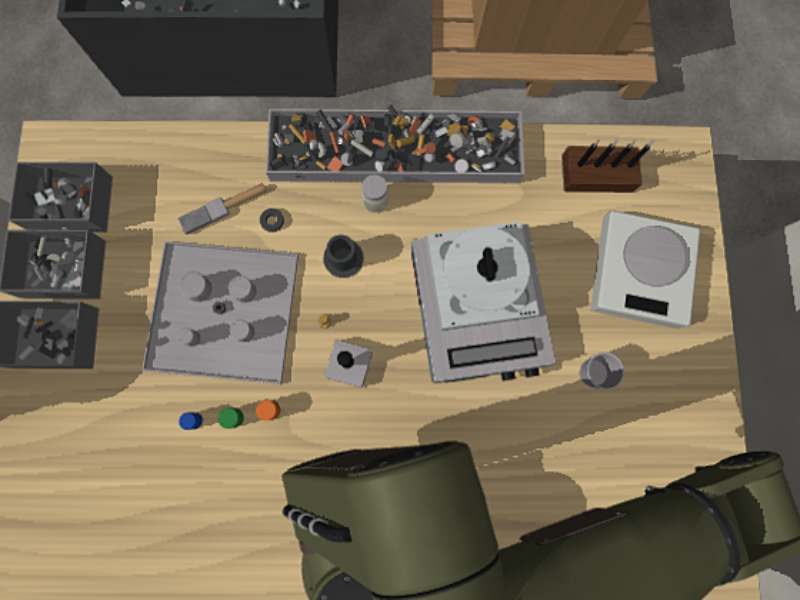

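View pics/sc0.png

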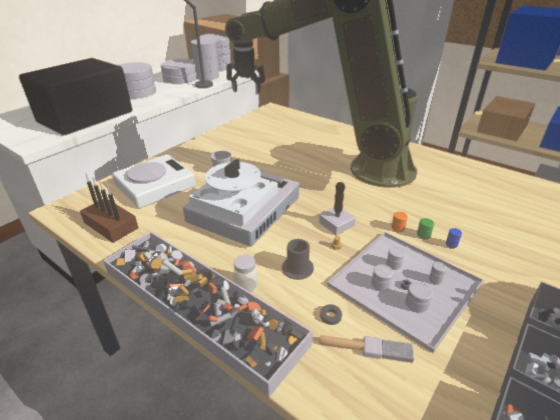

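The top view (800x600) shows four steel pots on the tray at (195,285), (240,287), (187,337) and (243,330). The nut is at (220,307), the stand at (343,257), the shaker block and cover at (487,268) and the start bar at (493,352). The blue, green and orange cylinders at (190–267,415) are look-alikes standing off the tray. Next I fit these from depth.

```bash
cat > m.py <<'E'
from h import *
def blobs(s,z0,z1,amin=15,win=None):
    P=cloud(s); m=((s['d']>0)&(P[...,2]>z0)&(P[...,2]<z1)&(P[...,0]>.25)).astype(np.uint8)
    if win is not None: m&=((P[...,0]>win[0])&(P[...,0]<win[1])&(P[...,1]>win[2])&(P[...,1]<win[3])).astype(np.uint8)
    n,l,st,c=cv2.connectedComponentsWithStats(m)
    for i in range(1,n):
        if st[i,4]<amin: continue
        q=P[l==i]; (cx,cy),r=cv2.minEnclosingCircle(q[:,:2].astype(np.float32)); rc=cv2.minAreaRect(q[:,:2].astype(np.float32))
        print(st[i,4],'px',c[i].round(1),'z%.4f'%np.median(q[:,2]),'mean',q[:,:2].mean(0).round(4),'circ %.4f %.4f r%.4f'%(cx,cy,r),'rect',np.round(rc[0],4),np.round(rc[1],4),round(rc[2],1))
E
python3 - <<'E'
from m import *
s=load('top0')
for z0,z1 in [(.045,.062),(.075,.086),(.086,.094),(.108,.120),(.160,.168),(.196,.212)]:
    print(z0,z1); blobs(s,z0,z1)
E
```

```text
0.045 0.062
595 px [249.8 108.8] z0.0491 mean [0.8446 0.0238] circ 0.8778 0.0019 r0.2308 rect [8.785e-01 2.000e-04] [0.4417 0.1545] 89.7
82 px [249.2  77.4] z0.0484 mean [0.9515 0.0268] circ 0.9532 0.0288 r0.0743 rect [0.9512 0.0289] [0.0069 0.1484] 0.4
281 px [324.5  82.1] z0.0494 mean [ 0.9376 -0.2115] circ 0.8984 -0.1992 r0.1501 rect [ 0.8984 -0.1966] [0.285  0.1167] 89.0
60 px [282.3  86.5] z0.0556 mean [ 0.9176 -0.0777] circ 0.9095 -0.0738 r0.0337 rect [ 0.9103 -0.0725] [0.0201 0.0665] 60.1
71 px [333.8  86.4] z0.0521 mean [ 0.9217 -0.2404] circ 0.9215 -0.2424 r0.0219 rect [ 0.9209 -0.2392] [0.041  0.0267] 23.2
28 px [223.2  85.7] z0.0496 mean [0.9211 0.1078] circ 0.9208 0.1071 r0.0158 rect [0.9207 0.1074] [0.0308 0.0102] 33.1
28 px [231.8  85.8] z0.0484 mean [0.9221 0.081 ] circ 0.9237 0.0822 r0.0160 rect [0.9238 0.0818] [0.031  0.0107] 30.5
16 px [270.9  85.8] z0.0588 mean [ 0.9181 -0.0419] circ 0.9204 -0.0423 r0.0084 rect [ 0.9184 -0.0414] [0.0158 0.0093] 66.4
120 px [212.4  94.2] z0.0539 mean [0.8904 0.1404] circ 0.8904 0.1474 r0.0357 rect [0.8872 0.1469] [0.046  0.0633] 28.
[... 8043 characters left out ...]
0815 rect [ 0.4138 -0.2543] [0.0259 0.1626] 8.4
0.108 0.12
22 px [299.   84.9] z0.1140 mean [ 0.8926 -0.1259] circ 0.8923 -0.1258 r0.0088 rect [ 0.8921 -0.1255] [0.0123 0.0144] 44.4
177 px [359.4 162.2] z0.1133 mean [ 0.6532 -0.2971] circ 0.6390 -0.2854 r0.0441 rect [ 0.6556 -0.2981] [0.088  0.0428] 52.6
1252 px [327.3 203.7] z0.1132 mean [ 0.5313 -0.2017] circ 0.5662 -0.2322 r0.1355 rect [ 0.5657 -0.232 ] [0.1932 0.1937] 8.3
0.16 0.168
2387 px [340.2 188. ] z0.1633 mean [ 0.5642 -0.2306] circ 0.5652 -0.2320 r0.0820 rect [ 0.5654 -0.232 ] [0.1623 0.162 ] 58.4
0.196 0.212
120 px [342.8 184.1] z0.2027 mean [ 0.5648 -0.2308] circ 0.5664 -0.2323 r0.0302 rect [ 0.5663 -0.2316] [0.0601 0.0151] 6.8
```

The depth fit gives these positions:

| Item | x, y (m) | Check |
|---|---|---|
| pot_1 (Ø~32) | (0.450, 0.365) | smallest |
| pot_2 (Ø~40) | (0.461, 0.256) | second smallest |
| pot_3 (Ø~47) | (0.548, 0.260) | second largest |
| pot_4 (Ø~52) | (0.553, 0.359) | largest |
| Stand | (0.6255, 0.0525) | z about 0.079 |
| Block | (0.566, -0.232) | yaw 8.4° |
| Bar | (0.414, -0.254) | z 0.089 |

All heights and sizes match the description. I'll keep the tool at yaw 188.4° so the later clockwise turn stays within joint 6's range.

```bash
cat > go.py <<'E'
from h import *
def go(x,y,z,yaw=None):
    s=get_state(); M=R.from_rotvec(s['ee_rot']).as_matrix(); yw=np.degrees(np.arctan2(M[1,0],M[0,0]))
    print('t%.2f'%s['time_s'],'tcp',s['tcp_pos'].round(4),'yaw %.2f'%yw,'tilt %.2f'%np.degrees(np.arccos(-M[2,2])),'q6 %.2f'%s['q'][5],'F',s['force'].round(1),'w %.3f grip %.1f'%(s['width'],s['grip_force']))
    if yaw is not None:
        d=(yaw-yw+180)%360-180; print('turn tool-z total units %.2f'%(-d/8)); yw=yaw
    # ideal down tool at yaw
    c,n=np.cos(np.radians(yw)),np.sin(np.radians(yw)); X=np.array([c,n,0]);Y=np.array([n,-c,0])
    e=np.array([x,y,z])-s['tcp_pos']; print('shift units x %.3f y %.3f z %.3f'%(e@X/.05,e@Y/.05,-e[2]/.05))
E
cat > /dev/null; python3 -c "
from go import *
go(.5657,-.232,.28,188.4)"
```

```text
t0.10 tcp [ 0.1827 -0.5185  0.2308] yaw 19.41 tilt 0.06 q6 -0.07 F [-0.6 -0.7 -0.5] w 1.000 grip 0.0
turn tool-z total units -21.12
shift units x -8.414 y 4.550 z -0.984
```

Emit:
step_arm(rows=[0, 0, -0.1, 0, 0, -1, 0, 0, 0, -0.1, 0, 0, -1, 0, 0, 0, -0.1, 0, 0, -1, 0, 0, 0, -0.1, 0, 0, -1, 0, 0, 0, -0.1, 0, 0, -1, 0, 0, 0, -0.1, 0, 0, -1, 0, 0, 0, -0.1, 0, 0, -1, 0, 0, 0, -0.1, 0, 0, -1, 0, 0, 0, -0.1, 0, 0, -1, 0, 0, 0, -0.1, 0, 0, -1, 0])

```text
time_s: 1.35
tcp_pos: [0.1828, -0.5186, 0.2811]
ee_rot: [-2.026, -2.4, -0.001]
force: [0.5, -0.1, 0.2]
width: 0.996
grip_force: 0.0
```

Emit:
step_arm(rows=[0, 0, 0, 0, 0, -1, 0, 0, 0, 0, 0, 0, -1, 0, 0, 0, 0, 0, 0, -1, 0, 0, 0, 0, 0, 0, -1, 0, 0, 0, 0, 0, 0, -1, 0, 0, 0, 0, 0, 0, -1, 0, 0, 0, 0, 0, 0, -1, 0, 0, 0, 0, 0, 0, -1, 0, 0, 0, 0, 0, 0, -1, 0, 0, 0, 0, 0, 0, -1, 0])

```text
time_s: 2.6
tcp_pos: [0.2551, -0.4871, 0.2763]
ee_rot: [-0.201, -3.074, 0.051]
force: [0.4, 0.3, 0.0]
width: 0.997
grip_force: 0.0
```

```bash
python3 -c "
from go import *
go(.5657,-.232,.28,188.4)"
```

```text
t2.60 tcp [ 0.2551 -0.4871  0.2763] yaw 172.47 tilt 3.97 q6 -2.55 F [0.4 0.3 0. ] w 0.997 grip 0.0
turn tool-z total units -1.99
shift units x -6.891 y 4.141 z -0.075
```

Joint 6 hit its range limit out at the start corner. I'll move to the shaker first and then finish the turn.

Emit:
step_arm(rows=[-0.9, 0.5, 0, 0, 0, 0, 0, -0.9, 0.5, 0, 0, 0, 0, 0, -0.9, 0.5, 0, 0, 0, 0, 0, -0.9, 0.5, 0, 0, 0, 0, 0, -0.9, 0.5, 0, 0, 0, 0, 0, -0.9, 0.5, 0, 0, 0, 0, 0])

```text
time_s: 3.35
tcp_pos: [0.5427, -0.3737, 0.2551]
ee_rot: [-0.203, -3.074, 0.05]
force: [0.1, -1.6, -0.1]
width: 0.999
grip_force: 0.0
```

```bash
python3 -c "
from go import *
go(.5657,-.232,.28,188.4)
M=R.from_rotvec(get_state()['ee_rot']).as_matrix()
T=R.from_euler('z',188.4,degrees=True)*R.from_euler('x',180,degrees=True)
print((R.from_matrix(M).inv()*T).as_rotvec(degrees=True)/8)"
```

```text
t3.35 tcp [ 0.5427 -0.3737  0.2551] yaw 172.37 tilt 3.94 q6 -2.07 F [ 0.1 -1.6 -0.1] w 0.999 grip 0.0
turn tool-z total units -2.00
shift units x -0.870 y 2.737 z -0.498
[-0.20135113 -0.45069777 -1.99555896]
```

Emit:
step_arm(rows=[0, 0, 0, -0.1, -0.23, -1, 0, 0, 0, 0, -0.1, -0.22, -1, 0, 0, 0, 0, 0, 0, 0, 0])

```text
time_s: 3.72
tcp_pos: [0.541, -0.3748, 0.2553]
ee_rot: [0.229, -3.133, 0.0]
force: [-0.2, 0.0, -0.1]
width: 0.995
grip_force: 0.0
```

```bash
cat > or.py <<'E'
from go import *
import sys
a=[float(v) for v in sys.argv[1:]]
go(*a)
M=R.from_rotvec(get_state()['ee_rot'])
yaw=a[3] if len(a)>3 else 188.4
T=R.from_euler('z',yaw,degrees=True)*R.from_euler('x',180,degrees=True)
print('turn units',((M.inv()*T).as_rotvec(degrees=True)/8).round(3))
E
python3 or.py .5657 -.232 .28 188.4
```

```text
t3.73 tcp [ 0.541  -0.3748  0.2553] yaw -171.63 tilt 0.02 q6 -2.38 F [-0.2  0.  -0.1] w 0.995 grip 0.0
turn tool-z total units -0.00
shift units x -0.906 y 2.752 z -0.495
turn units [-0.002 -0.002 -0.004]
```

Emit:
step_arm(rows=[-0.3, 0.92, -0.16, 0, 0, 0, 0, -0.3, 0.92, -0.16, 0, 0, 0, 0, -0.3, 0.92, -0.16, 0, 0, 0, 0, 0, 0, 0, 0, 0, 0, 0])

```text
time_s: 4.22
tcp_pos: [0.5662, -0.2288, 0.2805]
ee_rot: [-0.231, 3.132, -0.002]
force: [-0.0, 0.4, 0.4]
width: 0.997
grip_force: 0.0
```

```bash
python3 - <<'E'
from m import *
s=snap('wrist','w1')
for a,b in [(.108,.12),(.16,.168),(.196,.212)]: blobs(s,a,b,60)
E
python3 or.py .5657 -.232 .172 188.4
```

```text
9475 px [295.7  88.9] z0.1137 mean [ 0.4911 -0.234 ] circ 0.5194 -0.2371 r0.1075 rect [ 0.5191 -0.2375] [0.0967 0.1933] 8.2
1099 px [379.2 264.4] z0.1139 mean [ 0.63  -0.136] circ 0.6159 -0.1472 r0.0407 rect [ 0.6227 -0.1309] [0.0352 0.0812] 67.5
1039 px [193.6 265.8] z0.1137 mean [ 0.6563 -0.3024] circ 0.6432 -0.2947 r0.0359 rect [ 0.6551 -0.3069] [0.0715 0.0341] 44.2
35646 px [285.6 187.6] z0.1638 mean [ 0.5591 -0.2316] circ 0.5665 -0.2306 r0.0824 rect [ 0.5663 -0.2305] [0.1632 0.1628] 65.1
1990 px [285.4 214.5] z0.2033 mean [ 0.5638 -0.2306] circ 0.5656 -0.2302 r0.0298 rect [ 0.5655 -0.2304] [0.0589 0.014 ] 6.5
t4.28 tcp [ 0.5658 -0.2304  0.2799] yaw -171.62 tilt 0.09 q6 -2.16 F [ 0.5 -1.4  0.2] w 1.000 grip 0.0
turn tool-z total units -0.00
shift units x 0.007 y -0.031 z 2.159
turn units [-0.011  0.002 -0.002]
```

View pics/w1.png

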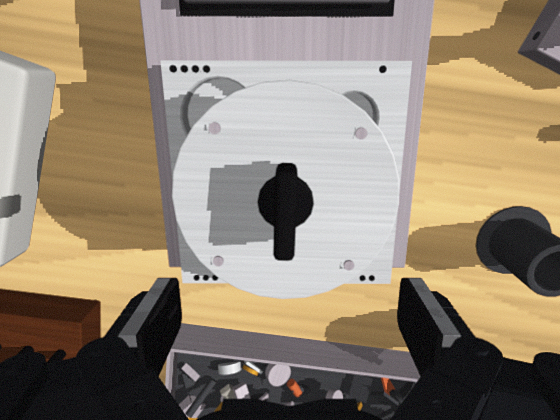

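The wrist picture shows the grip bar centred at (285,212). The one-dot mark is at (383,69) and the four-dot marks at (188,69), which agrees with the pocket layout. I'm directly above it, so I'll descend and grip.

Emit:
step_arm(rows=[0, 0, 0.7, 0, 0, 0.1, 0, 0, 0, 0.7, 0, 0, 0.1, 0, 0, 0, 0.5, 0, 0, 0, 0, 0, 0, 0.26, 0, 0, 0, 0, 0, 0, 0, 0, 0, 0, 0, 0, 0, 0, 0, 0, 0, 255, 0, 0, 0, 0, 0, 0, 255, 0, 0, 0, 0, 0, 0, 255, 0, 0, 0, 0, 0, 0, 255, 0, 0, 0, 0, 0, 0, 255])

```text
time_s: 5.52
tcp_pos: [0.5656, -0.2316, 0.1717]
ee_rot: [-0.187, 3.135, -0.001]
force: [-0.4, 0.3, 1.4]
width: 0.155
grip_force: 61.4
```

Emit:
step_arm(rows=[0, 0, 0, 0, 0, 0, 255, 0, 0, -0.2, 0, 0, 0, 255, 0, 0, -0.5, 0, 0, 0, 255, 0, 0, -0.7, 0, 0, 0, 255, 0, 0, -0.7, 0, 0, 0, 255, 0, 0, -0.5, 0, 0, 0, 255, 0, 0, 0, 0, 0, 0, 255])

```text
time_s: 6.4
tcp_pos: [0.5658, -0.2316, 0.3033]
ee_rot: [-0.187, 3.133, -0.003]
force: [1.1, -0.8, -4.5]
width: 0.15
grip_force: 60.9
```

```bash
python3 or.py .6255 .0525 .302 188.4
```

```text
t6.40 tcp [ 0.5658 -0.2316  0.3033] yaw -173.16 tilt 0.21 q6 -2.14 F [ 1.1 -0.8 -4.5] w 0.150 grip 60.9
turn tool-z total units -0.19
shift units x -2.012 y 5.446 z 0.026
turn units [-0.017  0.021 -0.195]
```

Emit:
step_arm(rows=[0, 0, 0, 0, 0, -0.2, 255, -0.28, 0.78, 0, 0, 0, 0, 255, -0.28, 0.78, 0, 0, 0, 0, 255, -0.29, 0.78, 0, 0, 0, 0, 255, -0.29, 0.78, 0, 0, 0, 0, 255, -0.29, 0.78, 0, 0, 0, 0, 255, -0.29, 0.78, 0, 0, 0, 0, 255, -0.29, 0.77, 0, 0, 0, 0, 255, 0, 0, 0, 0, 0, 0, 255, 0, 0, 0, 0, 0, 0, 255])

```text
time_s: 7.65
tcp_pos: [0.6247, 0.0525, 0.3001]
ee_rot: [0.232, -3.131, 0.001]
force: [-0.1, -0.2, -3.3]
width: 0.152
grip_force: 60.7
```

```bash
python3 or.py .6255 .0525 .095 188.4; python3 - <<'E'
from m import *
s=snap('wrist','w2')
blobs(s,.07,.09,60,(.5,.75,-.05,.15))
s=snap('scene','s2'); crop(s,'s2c',200,120,400,320,3)
E
```

```text
t7.65 tcp [0.6247 0.0525 0.3001] yaw -171.52 tilt 0.10 q6 -1.69 F [-0.1 -0.2 -3.3] w 0.152 grip 60.7
turn tool-z total units 0.01
shift units x -0.017 y -0.002 z 4.102
turn units [-0.005 -0.012  0.01 ]
```

View pics/s2c.png

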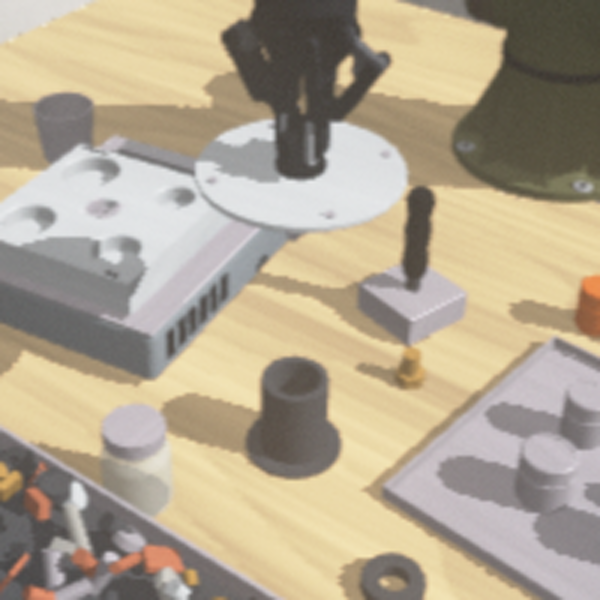

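The scene crop shows the cover held level above the stand, whose tube is at crop (295,415). I'll lower it now.

Emit:
step_arm(rows=[-0.02, 0, 0.7, 0, 0, 0, 255, 0, 0, 0.7, 0, 0, 0, 255, 0, 0, 0.7, 0, 0, 0, 255, 0, 0, 0.7, 0, 0, 0, 255, 0, 0, 0.6, 0, 0, 0, 255, 0, 0, 0.4, 0, 0, 0, 255, 0, 0, 0.2, 0, 0, 0, 255, 0, 0, 0.08, 0, 0, 0, 255, 0, 0, 0, 0, 0, 0, 255])

```text
time_s: 8.88
tcp_pos: [0.6263, 0.0528, 0.098]
ee_rot: [-0.231, 3.132, -0.001]
force: [-0.5, 0.6, -3.3]
width: 0.159
grip_force: 60.7
```

```bash
python3 or.py .6255 .0525 .095 188.4
```

```text
t8.88 tcp [0.6263 0.0528 0.098 ] yaw -171.56 tilt 0.09 q6 -1.69 F [-0.5  0.6 -3.3] w 0.159 grip 60.7
turn tool-z total units 0.00
shift units x 0.017 y -0.003 z 0.060
turn units [-0.006  0.009  0.005]
```

Emit:
step_arm(rows=[0, 0, 0.06, 0, 0, 0, 255, 0, 0, 0.03, 0, 0, 0, 255, 0, 0, 0, 0, 0, 0, 200, 0, 0, 0, 0, 0, 0, 0, 0, 0, 0, 0, 0, 0, 0, 0, 0, 0, 0, 0, 0, 0, 0, 0, 0, 0, 0, 0, 0, 0, 0, 0, 0, 0, 0, 0])

```text
time_s: 9.88
tcp_pos: [0.626, 0.0528, 0.0928]
ee_rot: [-0.231, 3.133, -0.001]
force: [-0.3, 0.8, -0.2]
width: 0.995
grip_force: 0.0
```

```bash
python3 or.py .450 .365 .3 188.4
```

```text
t9.88 tcp [0.626  0.0528 0.0928] yaw -171.56 tilt 0.04 q6 -1.69 F [-0.3  0.8 -0.2] w 0.995 grip 0.0
turn tool-z total units 0.01
shift units x 2.570 y 6.690 z -4.143
turn units [-0.005  0.002  0.005]
```

Emit:
step_arm(rows=[0, 0, -0.5, 0, 0, 0, 0, 0, 0, -0.9, 0, 0, 0, 0, 0, 0, -0.9, 0, 0, 0, 0, 0.3, 0.85, -0.9, 0, 0, 0, 0, 0.3, 0.97, 0, 0, 0, 0, 0, 0.3, 0.97, 0, 0, 0, 0, 0, 0.3, 0.97, 0, 0, 0, 0, 0, 0.3, 0.97, 0, 0, 0, 0, 0, 0.3, 0.97, 0, 0, 0, 0, 0, 0.3, 0.97, 0, 0, 0, 0, 0])

```text
time_s: 11.12
tcp_pos: [0.4726, 0.3681, 0.2519]
ee_rot: [-0.231, 3.133, -0.001]
force: [0.3, 0.2, 0.9]
width: 1.002
grip_force: 0.0
```

```bash
python3 - <<'E'
from m import *
s=snap('wrist','w3'); blobs(s,.045,.062,60)
s=snap('top','t3'); blobs(s,.045,.062,60,(.35,.62,.2,.45)); print('cover'); blobs(s,.08,.092,60,(.5,.72,-.1,.2));blobs(s,.117,.132,30,(.5,.72,-.1,.2))
E
python3 or.py .450 .365 .3 188.4
```

```text
1641 px [515.5 177.1] z0.0536 mean [0.4459 0.576 ] circ 0.4493 0.5756 r0.0653 rect [0.4493 0.576 ] [0.1303 0.0035] 0.1
1732 px [169.  144.1] z0.0542 mean [0.4612 0.2581] circ 0.4622 0.2568 r0.0212 rect [0.4622 0.257 ] [0.0412 0.0407] 59.9
1121 px [291.7 147.8] z0.0543 mean [0.4481 0.3677] circ 0.4488 0.3678 r0.0173 rect [0.4487 0.3678] [0.0336 0.0334] 37.7
235 px [548.1 175.5] z0.0477 mean [0.4397 0.6091] circ 0.4398 0.6107 r0.0113 rect [0.4401 0.611 ] [0.0216 0.0185] 89.3
1906 px [169.2 233.5] z0.0540 mean [0.5484 0.2624] circ 0.5504 0.2618 r0.0246 rect [0.5501 0.2617] [0.0476 0.0477] 44.7
2336 px [268.6 251.6] z0.0541 mean [0.5533 0.3606] circ 0.5553 0.3611 r0.0281 rect [0.5552 0.3607] [0.0543 0.0551] 85.8
253 px [536.9 248.8] z0.0537 mean [0.511  0.6204] circ 0.5110 0.6203 r0.0270 rect [0.511  0.6203] [0.0014 0.0539] 0.1
1117 px [495.3 282.4] z0.0537 mean [0.5534 0.5921] circ 0.5679 0.6160 r0.0540 rect [0.5485 0.5992] [0.0532 0.1078] 40.8
971 px [538.3 316.7] z0.0515 mean [0.5859 0.6494] circ 0.5908 0.6544 r0.0324 rect [0.5898 0.6568] [0.064  0.0385] 27.6
105 px [512.4 337.7] z0.0
[... 431 characters left out ...]
0464 0.0454] 88.3
165 px [167.5 230.9] z0.0532 mean [0.4604 0.2561] circ 0.4605 0.2567 r0.0207 rect [0.4606 0.2567] [0.04   0.0385] 46.3
105 px [129.7 234.3] z0.0539 mean [0.4498 0.3651] circ 0.4496 0.3665 r0.0169 rect [0.45   0.3657] [0.0315 0.0306] 64.6
cover
2191 px [237.8 173.9] z0.0853 mean [0.6243 0.0528] circ 0.6263 0.0527 r0.0821 rect [0.6263 0.054 ] [0.1615 0.1602] 0.4
103 px [236.9 169.8] z0.1247 mean [0.6247 0.0525] circ 0.6248 0.0566 r0.0303 rect [0.6254 0.0528] [0.0604 0.0141] 9.2
t11.22 tcp [0.4712 0.3702 0.2516] yaw -171.32 tilt 0.00 q6 -1.12 F [ 0.2 -0.1 -0.2] w 0.999 grip 0.0
turn tool-z total units 0.04
shift units x 0.435 y -0.041 z -0.968
turn units [-0.    -0.     0.035]
```

View pics/w3.png

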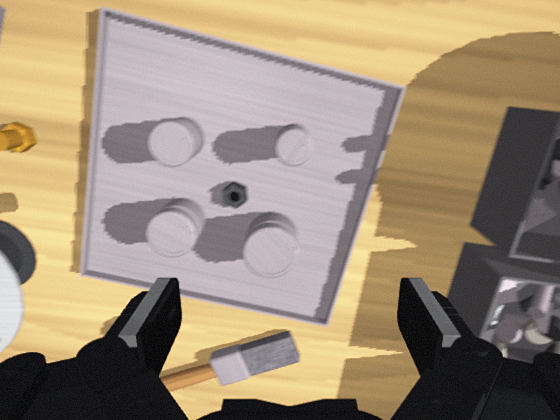

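The wrist picture shows pot_1 at (292,146), pot_2 at (175,142), pot_3 at (172,228), pot_4 at (271,247) and the nut at (235,194). The fitted diameters are 33.5, 41, 47.7 and 55 mm, so the identities are confirmed. The cover's disc top reads z=0.085 on the stand, so it's seated.

```bash
python3 or.py .449 .3675 .024 188.4
```

```text
t11.22 tcp [0.4712 0.3702 0.2516] yaw -171.32 tilt 0.00 q6 -1.12 F [ 0.2 -0.1 -0.2] w 0.999 grip 0.0
turn tool-z total units 0.04
shift units x 0.448 y 0.011 z 4.552
turn units [-0.    -0.     0.035]
```

Emit:
step_arm(rows=[0.45, 0.01, 0.5, 0, 0, 0.03, 0, 0, 0, 0.9, 0, 0, 0, 0, 0, 0, 0.9, 0, 0, 0, 0, 0, 0, 0.9, 0, 0, 0, 0, 0, 0, 0.5, 0, 0, 0, 0, 0, 0, 0, 0, 0, 0, 0, 0, 0, 0, 0, 0, 0, 0])

```text
time_s: 12.1
tcp_pos: [0.452, 0.3639, 0.0681]
ee_rot: [-0.224, 3.132, 0.0]
force: [0.2, -0.1, 0.6]
width: 0.995
grip_force: 0.0
```

```bash
python3 or.py .449 .3675 .024 188.4
```

```text
t12.10 tcp [0.452  0.3639 0.0681] yaw -171.81 tilt 0.11 q6 -1.10 F [ 0.2 -0.1  0.6] w 0.995 grip 0.0
turn tool-z total units -0.03
shift units x 0.048 y 0.079 z 0.883
turn units [ 0.001  0.014 -0.027]
```

Emit:
step_arm(rows=[0.05, -0.08, 0.4, 0, 0, 0, 0, 0, 0, 0, 0, 0, 0, 0, 0, 0, 0, 0, 0, 0, 0])

```text
time_s: 12.48
tcp_pos: [0.45, 0.3598, 0.0482]
ee_rot: [-0.224, 3.132, 0.0]
force: [-0.3, -0.1, 0.3]
width: 0.997
grip_force: 0.0
```

```bash
python3 or.py .449 .3675 .024 188.4; python3 -c "
from h import *
for i in range(3): print(get_state()['tcp_pos'],get_state()['qvel'].round(3))"
```

```text
t12.47 tcp [0.45   0.3598 0.0482] yaw -171.80 tilt 0.11 q6 -1.10 F [-0.3 -0.1  0.3] w 0.997 grip 0.0
turn tool-z total units -0.03
shift units x -0.003 y 0.154 z 0.483
turn units [ 0.001  0.014 -0.025]
[0.44996052 0.35983537 0.04816008] [ 0.002  0.    -0.001  0.    -0.005  0.   ]
[0.44996052 0.35983537 0.04816008] [ 0.002  0.    -0.001  0.    -0.005  0.   ]
[0.44996052 0.35983537 0.04816008] [ 0.002  0.    -0.001  0.    -0.005  0.   ]
```

Emit:
step_arm(rows=[0, 0.15, 0, 0, 0, 0, 0, 0, 0, 0.25, 0, 0, 0, 0, 0, 0, 0.23, 0, 0, 0, 0, 0, 0, 0, 0, 0, 0, 0, 0, 0, 0, 0, 0, 0, 255, 0, 0, 0, 0, 0, 0, 255, 0, 0, 0, 0, 0, 0, 255, 0, 0, 0, 0, 0, 0, 255, 0, 0, 0, 0, 0, 0, 255])

```text
time_s: 13.6
tcp_pos: [0.4486, 0.367, 0.0233]
ee_rot: [-0.225, 3.132, -0.0]
force: [-1.1, -0.7, 5.2]
width: 0.382
grip_force: 59.6
```

Emit:
step_arm(rows=[0, 0, -0.3, 0, 0, 0, 255, 0, 0, -0.8, 0, 0, 0, 255, 0, 0, -1, 0, 0, 0, 255, 0, 0, -1, 0, 0, 0, 255, 0, 0, -1, 0, 0, 0, 255, 0, 0, -0.5, 0, 0, 0, 255, 0, 0, 0, 0, 0, 0, 255])

```text
time_s: 14.48
tcp_pos: [0.4485, 0.3672, 0.2549]
ee_rot: [-0.224, 3.13, 0.002]
force: [-0.9, -0.4, -1.6]
width: 0.38
grip_force: 59.7
```

```bash
python3 - <<'E'
from h import *
c=np.array([.5660,-.2312]);a=np.radians(8.3);Rm=np.array([[np.cos(a),-np.sin(a)],[np.sin(a),np.cos(a)]])
for n,p in [(1,(-.053,.053)),(2,(.053,.053)),(3,(.053,-.053)),(4,(-.053,-.053))]: print(n,(c+Rm@p).round(4))
E
python3 or.py .5059 -.1864 .26 188.4
```

```text
1 [ 0.5059 -0.1864]
2 [ 0.6108 -0.1711]
3 [ 0.6261 -0.276 ]
4 [ 0.5212 -0.2913]
t14.47 tcp [0.4485 0.3672 0.2549] yaw -171.80 tilt 0.21 q6 -1.09 F [-0.9 -0.4 -1.6] w 0.380 grip 59.7
turn tool-z total units -0.03
shift units x 0.481 y -11.120 z -0.102
turn units [ 0.007  0.026 -0.025]
```

Emit:
step_arm(rows=[0.05, -1, 0, 0, 0, 0, 255, 0.05, -1, 0, 0, 0, 0, 255, 0.05, -1, 0, 0, 0, 0, 255, 0.05, -1, 0, 0, 0, 0, 255, 0.05, -1, 0, 0, 0, 0, 255, 0.05, -1, 0, 0, 0, 0, 255, 0.05, -1, 0, 0, 0, 0, 255, 0.05, -1, 0, 0, 0, 0, 255, 0.05, -1, 0, 0, 0, 0, 255, 0.03, -1, 0, 0, 0, 0, 255])

```text
time_s: 15.72
tcp_pos: [0.4951, -0.1328, 0.2516]
ee_rot: [0.224, -3.132, -0.0]
force: [-0.0, -0.0, -1.2]
width: 0.382
grip_force: 60.0
```

Emit:
step_arm(rows=[0, -0.7, 0, 0, 0, 0, 255, 0, -0.4, 0, 0, 0, 0, 255, 0, 0, 0, 0, 0, 0, 255, 0, 0, 0, 0, 0, 0, 255])

```text
time_s: 16.23
tcp_pos: [0.5035, -0.1848, 0.2528]
ee_rot: [0.226, -3.133, 0.0]
force: [-0.3, -0.2, -1.8]
width: 0.385
grip_force: 60.0
```

```bash
python3 - <<'E'
from m import *
s=snap('wrist','w4')
s=snap('top','t4'); crop(s,'t4c',285,140,405,280,4)
# pocket holes: points with z 0.09-0.102 within block
for nm in ('t4','w4'):
    print(nm); blobs(load(nm),.108,.12,60,(.4,.75,-.4,-.05)); blobs(load(nm),.088,.102,40,(.45,.72,-.36,-.1))
E
python3 or.py .5059 -.1864 .26 188.4
```

```text
t4
300 px [306.4 174.8] z0.1136 mean [ 0.6147 -0.1442] circ 0.6023 -0.1558 r0.0547 rect [ 0.6022 -0.1559] [0.0982 0.0533] 8.4
123 px [372.  214.4] z0.1129 mean [ 0.5009 -0.327 ] circ 0.5083 -0.3210 r0.0302 rect [ 0.5084 -0.3221] [0.0529 0.0316] 8.5
46 px [310.6 175.5] z0.0950 mean [ 0.6175 -0.1579] circ 0.6165 -0.1636 r0.0192 rect [ 0.6182 -0.1571] [0.0134 0.0382] 75.4
64 px [352.8 206. ] z0.0957 mean [ 0.5282 -0.2772] circ 0.5281 -0.2778 r0.0147 rect [ 0.5285 -0.2764] [0.0215 0.027 ] 72.5
w4
26258 px [210.1 209.6] z0.1137 mean [ 0.5285 -0.2437] circ 0.5546 -0.2325 r0.1276 rect [ 0.5549 -0.2324] [0.1702 0.1934] 8.4
60 px [246.8 349.9] z0.1136 mean [ 0.6546 -0.2001] circ 0.6572 -0.1987 r0.0046 rect [ 0.655 -0.201] [0.0124 0.0077] 43.4
542 px [224.  136.2] z0.0943 mean [ 0.4709 -0.2403] circ 0.4712 -0.2443 r0.0955 rect [ 0.4715 -0.2443] [0.0011 0.1909] 8.1
3936 px [152.5 191.5] z0.0958 mean [ 0.5245 -0.2942] circ 0.5226 -0.2915 r0.0304 rect [ 0.5242 -0.2932] [0.0572 0.0567] 2.2
1697 px [286.6 191.9] z0.0959 mean [ 0.5088 -0.1851] circ 0.5069 -0.1854 r0.0200 rect [ 0.5083 -0.1852] [0.0374 0.0374] 52.0
1957 px [165.8 306.7] z0.0958 mean [ 0.6326 -0.2786] circ 0.6293 -0.2771 r0.0263 rect [ 0.6319 -0.2775] [0.0455 0.0476] 15.6
t16.32 tcp [ 0.5036 -0.1848  0.2531] yaw -171.73 tilt 0.04 q6 -2.13 F [ 0.  -0.1 -1.1] w 0.384 grip 60.0
turn tool-z total units -0.02
shift units x -0.040 y -0.039 z -0.138
turn units [-0.004  0.003 -0.016]
```

View pics/w4.png

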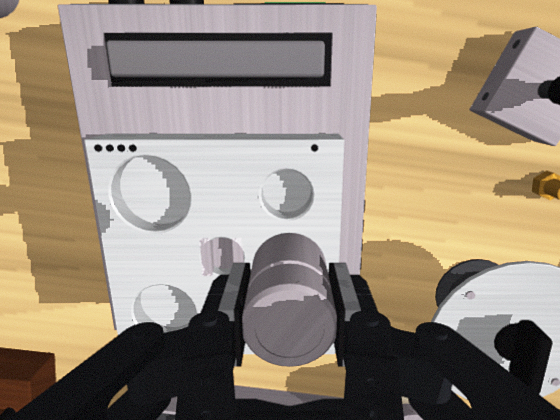

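The wrist picture shows the one-dot pocket at (288,193), the four-dot at (150,191), the three-dot at (165,305), and pot_1 hanging straight in the fingers. Using the wrist measurements, pocket_1 is at (0.5067, -0.186).

Emit:
step_arm(rows=[-0.06, -0.03, 0.5, 0, 0, -0.02, 255, 0, 0, 0.7, 0, 0, 0, 255, 0, 0, 0.7, 0, 0, 0, 255, 0, 0, 0.36, 0, 0, 0, 255, 0, 0, 0, 0, 0, 0, 255, 0, 0, 0, 0, 0, 0, 255])

```text
time_s: 17.08
tcp_pos: [0.5073, -0.1867, 0.1412]
ee_rot: [-0.23, 3.131, -0.002]
force: [-1.2, -0.3, -1.0]
width: 0.38
grip_force: 60.0
```

```bash
python3 or.py .5067 -.1860 .119 188.4
```

```text
t17.07 tcp [ 0.5073 -0.1867  0.1412] yaw -171.61 tilt 0.13 q6 -2.14 F [-1.2 -0.3 -1. ] w 0.380 grip 60.0
turn tool-z total units -0.00
shift units x 0.010 y 0.016 z 0.445
turn units [-0.011  0.012 -0.001]
```

Emit:
step_arm(rows=[0.01, 0.02, 0.15, 0, 0, 0, 255, 0, 0, 0.15, 0, 0, 0, 255, 0, 0, 0.1, 0, 0, 0, 255, 0, 0, 0.04, 0, 0, 0, 255, 0, 0, 0, 0, 0, 0, 255, 0, 0, 0, 0, 0, 0, 255])

```text
time_s: 17.82
tcp_pos: [0.5063, -0.1861, 0.1183]
ee_rot: [-0.229, 3.133, -0.001]
force: [-0.1, 0.5, -1.7]
width: 0.386
grip_force: 60.0
```

Emit:
step_arm(rows=[0, 0, 0.02, 0, 0, 0, 255, 0, 0, 0, 0, 0, 0, 120, 0, 0, 0, 0, 0, 0, 60, 0, 0, 0, 0, 0, 0, 0, 0, 0, 0, 0, 0, 0, 0, 0, 0, -0.3, 0, 0, 0, 0, 0, 0, -0.8, 0, 0, 0, 0, 0, 0, -1, 0, 0, 0, 0, 0, 0, -0.8, 0, 0, 0, 0, 0, 0, 0, 0, 0, 0, 0])

```text
time_s: 19.08
tcp_pos: [0.5069, -0.1862, 0.2663]
ee_rot: [-0.229, 3.127, -0.006]
force: [0.1, 0.6, -1.3]
width: 0.997
grip_force: 0.0
```

```bash
python3 - <<'E'
from m import *
s=snap('wrist','w5'); blobs(s,.140,.156,60,(.4,.75,-.4,-.05));blobs(s,.108,.12,60,(.4,.75,-.4,-.05)); blobs(s,.088,.102,40,(.45,.72,-.36,-.1))
s=snap('top','t5'); blobs(s,.140,.156,30,(.4,.75,-.4,-.05)); blobs(s,.045,.062,60,(.35,.62,.2,.45))
E
python3 or.py .462 .2568 .26 188.4
```

```text
1698 px [290.3 196.5] z0.1472 mean [ 0.5054 -0.1851] circ 0.5064 -0.1848 r0.0173 rect [ 0.5062 -0.1852] [0.0337 0.0334] 8.9
35076 px [233.6 228.4] z0.1137 mean [ 0.5531 -0.2259] circ 0.5658 -0.2303 r0.1354 rect [ 0.5665 -0.2305] [0.1933 0.1934] 8.3
123 px [290.9 168.9] z0.1139 mean [ 0.4925 -0.1865] circ 0.5003 -0.1857 r0.0158 rect [ 0.4949 -0.1865] [0.011  0.0315] 7.9
496 px [227.4 128.4] z0.0952 mean [ 0.4712 -0.2425] circ 0.4712 -0.2442 r0.0958 rect [ 0.4715 -0.2442] [0.0011 0.1913] 8.1
3686 px [160.9 181.8] z0.0958 mean [ 0.5244 -0.2941] circ 0.5227 -0.2916 r0.0305 rect [ 0.5241 -0.2932] [0.0575 0.0563] 2.9
177 px [286.7 173. ] z0.0959 mean [ 0.5006 -0.189 ] circ 0.5070 -0.1854 r0.0200 rect [ 0.5012 -0.1865] [0.0229 0.0398] 11.5
884 px [182.1 291.8] z0.0957 mean [ 0.6291 -0.2699] circ 0.6289 -0.2765 r0.0268 rect [ 0.6277 -0.2756] [0.053  0.0352] 58.0
1478 px [289.7 294.8] z0.0959 mean [ 0.6172 -0.1691] circ 0.6127 -0.1696 r0.0235 rect [ 0.6159 -0.1694] [0.0419 0.0407] 54.9
275 px [134.8 199.4] z0.0537 mean [0.5533 0.3577] circ 0.5538 0.3592 r0.0274 rect [0.5532 0.3578] [0.0517 0.0518] 1.1
214 px [167.8 201.3] z0.0536 mean [0.5483 0.26  ] circ 0.5487 0.2602 r0.0241 rect [0.5475 0.2601] [0.0474 0.0449] 86.6
165 px [167.6 230.8] z0.0534 mean [0.4605 0.2559] circ 0.4605 0.2566 r0.0209 rect [0.4605 0.256 ] [0.0397 0.0401] 80.4
t19.18 tcp [ 0.506  -0.1858  0.2625] yaw -171.64 tilt 0.07 q6 -2.14 F [-0.7 -0.3 -1.1] w 0.999 grip 0.0
turn tool-z total units -0.01
shift units x -0.423 y 8.886 z 0.049
turn units [-0.007  0.006 -0.005]
```

pot_1 is down: its top reads z=0.147 and it sits within 1 mm of the pocket middle. Next is pot_2.

Emit:
step_arm(rows=[-0.05, 0.98, 0, 0, 0, 0, 0, -0.05, 0.98, 0, 0, 0, 0, 0, -0.05, 0.98, 0, 0, 0, 0, 0, -0.05, 0.98, 0, 0, 0, 0, 0, -0.05, 0.98, 0, 0, 0, 0, 0, -0.05, 0.98, 0, 0, 0, 0, 0, -0.05, 0.98, 0.5, 0, 0, 0, 0, -0.05, 0.98, 0.7, 0, 0, 0, 0, -0.02, 0.85, 0.7, 0, 0, 0, 0, 0, 0.2, 0.7, 0, 0, 0, 0])

```text
time_s: 20.42
tcp_pos: [0.4611, 0.2586, 0.1296]
ee_rot: [0.233, -3.131, 0.002]
force: [0.6, 0.4, 0.6]
width: 0.996
grip_force: 0.0
```

Emit:
step_arm(rows=[0, 0, 0, 0, 0, 0, 0, 0, 0, 0, 0, 0, 0, 0])

```text
time_s: 20.68
tcp_pos: [0.4628, 0.2564, 0.1328]
ee_rot: [-0.228, 3.132, -0.001]
force: [-0.1, 0.3, 0.3]
width: 0.999
grip_force: 0.0
```

```bash
python3 - <<'E'
from m import *
s=snap('wrist','w6'); blobs(s,.045,.062,200,(.35,.62,.2,.45))
E
python3 or.py .462 .2568 .024 188.4
```

```text
3334 px [289.7 214.8] z0.0542 mean [0.4604 0.2574] circ 0.4622 0.2578 r0.0209 rect [0.462  0.2576] [0.041  0.0404] 13.9
3533 px [277.3 331.8] z0.0540 mean [0.547  0.2615] circ 0.5499 0.2617 r0.0248 rect [0.5495 0.2617] [0.0475 0.0476] 6.9
2036 px [394.4 359.2] z0.0539 mean [0.5576 0.3471] circ 0.5568 0.3536 r0.0268 rect [0.5608 0.3473] [0.0526 0.027 ] 32.3
t20.73 tcp [0.463  0.2564 0.1332] yaw -171.69 tilt 0.11 q6 -1.28 F [ 0.2 -0.3  0.4] w 1.002 grip 0.0
turn tool-z total units -0.01
shift units x 0.020 y 0.011 z 2.185
turn units [-0.002  0.014 -0.011]
```

Emit:
step_arm(rows=[0.02, 0.02, 0.8, 0, 0, 0, 0, 0, 0, 0.8, 0, 0, 0, 0, 0, 0, 0.57, 0, 0, 0, 0, 0, 0, 0, 0, 0, 0, 0, 0, 0, 0, 0, 0, 0, 255, 0, 0, 0, 0, 0, 0, 255, 0, 0, 0, 0, 0, 0, 255, 0, 0, 0, 0, 0, 0, 255, 0, 0, 0, 0, 0, 0, 255])

```text
time_s: 21.85
tcp_pos: [0.4619, 0.2579, 0.0249]
ee_rot: [-0.229, 3.131, 0.0]
force: [-3.0, -1.9, 10.9]
width: 0.461
grip_force: 59.4
```

```bash
python3 or.py .6116 -.1706 .26 188.4
```

```text
t21.85 tcp [0.4619 0.2579 0.0249] yaw -171.64 tilt 0.14 q6 -1.28 F [-3.  -1.9 10.9] w 0.461 grip 59.4
turn tool-z total units -0.00
shift units x -1.709 y -8.915 z -4.702
turn units [-0.001  0.017 -0.005]
```

Emit:
step_arm(rows=[0, 0, -0.3, 0, 0, 0, 255, 0, 0, -0.8, 0, 0, 0, 255, 0, 0, -1, 0, 0, 0, 255, 0, 0, -1, 0, 0, 0, 255, 0, 0, -1, 0, 0, 0, 255, 0, 0, -0.55, 0, 0, 0, 255, 0, 0, 0, 0, 0, 0, 255])

```text
time_s: 22.72
tcp_pos: [0.4615, 0.2579, 0.2583]
ee_rot: [-0.229, 3.129, 0.001]
force: [-0.7, 0.4, -2.5]
width: 0.462
grip_force: 60.9
```

```bash
python3 or.py .6116 -.1706 .26 188.4
```

```text
t22.73 tcp [0.4615 0.2579 0.2583] yaw -171.63 tilt 0.26 q6 -1.28 F [-0.7  0.4 -2.5] w 0.462 grip 60.9
turn tool-z total units -0.00
shift units x -1.719 y -8.918 z -0.033
turn units [ 0.004  0.032 -0.004]
```

Emit:
step_arm(rows=[-0.19, -0.99, 0, 0, 0, 0, 255, -0.19, -0.99, 0, 0, 0, 0, 255, -0.19, -0.99, 0, 0, 0, 0, 255, -0.19, -0.99, 0, 0, 0, 0, 255, -0.19, -0.99, 0, 0, 0, 0, 255, -0.19, -0.99, 0, 0, 0, 0, 255, -0.19, -0.99, 0, 0, 0, 0, 255, -0.19, -0.99, 0, 0, 0, 0, 255, -0.2, -0.7, 0.5, 0, 0, 0, 255, 0, -0.3, 0.5, 0, 0, 0, 255])

```text
time_s: 23.98
tcp_pos: [0.6108, -0.1728, 0.2033]
ee_rot: [0.226, -3.131, -0.0]
force: [0.2, 0.9, -2.2]
width: 0.462
grip_force: 61.3
```

Emit:
step_arm(rows=[0, 0, 0.5, 0, 0, 0, 255, 0, 0, 0.5, 0, 0, 0, 255, 0, 0, 0.2, 0, 0, 0, 255, 0, 0, 0, 0, 0, 0, 255, 0, 0, 0, 0, 0, 0, 255])

```text
time_s: 24.6
tcp_pos: [0.6115, -0.1711, 0.1471]
ee_rot: [-0.229, 3.132, -0.002]
force: [0.5, -0.8, -2.3]
width: 0.462
grip_force: 61.3
```

```bash
python3 or.py .6116 -.1706 .119 188.4
```

```text
t24.60 tcp [ 0.6115 -0.1711  0.1471] yaw -171.64 tilt 0.11 q6 -2.05 F [ 0.5 -0.8 -2.3] w 0.462 grip 61.3
turn tool-z total units -0.00
shift units x -0.004 y 0.010 z 0.562
turn units [-0.009  0.011 -0.004]
```

Emit:
step_arm(rows=[0, 0.01, 0.15, 0, 0, 0, 255, 0, 0, 0.15, 0, 0, 0, 255, 0, 0, 0.15, 0, 0, 0, 255, 0, 0, 0.1, 0, 0, 0, 255, 0, 0, 0, 0, 0, 0, 255, 0, 0, 0, 0, 0, 0, 255])

```text
time_s: 25.35
tcp_pos: [0.6111, -0.1706, 0.1186]
ee_rot: [-0.229, 3.133, -0.001]
force: [0.1, -0.3, -3.0]
width: 0.465
grip_force: 61.3
```

Emit:
step_arm(rows=[0, 0, 0, 0, 0, 0, 120, 0, 0, 0, 0, 0, 0, 60, 0, 0, 0, 0, 0, 0, 0, 0, 0, 0, 0, 0, 0, 0, 0, 0, -0.3, 0, 0, 0, 0, 0, 0, -0.8, 0, 0, 0, 0, 0, 0, -1, 0, 0, 0, 0, 0, 0, -0.8, 0, 0, 0, 0, 0, 0, 0, 0, 0, 0, 0])

```text
time_s: 26.48
tcp_pos: [0.6118, -0.1707, 0.2685]
ee_rot: [-0.229, 3.126, -0.005]
force: [-0.3, 0.2, -0.5]
width: 0.999
grip_force: 0.0
```

```bash
python3 - <<'E'
from m import *
s=snap('wrist','w7'); blobs(s,.140,.156,60,(.4,.75,-.4,-.05));blobs(s,.108,.12,160,(.4,.75,-.4,-.05))
s=snap('top','t7'); blobs(s,.140,.156,30,(.4,.75,-.4,-.05)); blobs(s,.045,.062,60,(.35,.62,.2,.45))
E
python3 or.py .55 .262 .26 188.4
```

```text
2353 px [292.8  41. ] z0.1472 mean [ 0.5078 -0.1832] circ 0.5080 -0.1832 r0.0170 rect [ 0.508  -0.1831] [0.0331 0.0335] 7.2
2423 px [290.5 195. ] z0.1472 mean [ 0.6099 -0.1695] circ 0.6112 -0.1695 r0.0209 rect [ 0.611  -0.1693] [0.041  0.0404] 9.9
43121 px [224.8 115.8] z0.1137 mean [ 0.5672 -0.227 ] circ 0.5738 -0.2295 r0.1302 rect [ 0.5742 -0.2297] [0.1773 0.1934] 8.4
271 px [134.6 199.4] z0.0537 mean [0.5533 0.3581] circ 0.5539 0.3583 r0.0278 rect [0.5537 0.3582] [0.0522 0.0515] 6.1
214 px [167.8 201.3] z0.0533 mean [0.5482 0.2601] circ 0.5493 0.2600 r0.0248 rect [0.5479 0.2594] [0.0458 0.0468] 1.2
t26.57 tcp [ 0.6109 -0.1705  0.264 ] yaw -171.64 tilt 0.07 q6 -2.05 F [ 0.3 -0.2 -1. ] w 0.999 grip 0.0
turn tool-z total units -0.01
shift units x -0.059 y 8.734 z 0.080
turn units [-0.006  0.005 -0.005]
```

Both pots are seated, with tops at 0.147. pot_3 is next.

Emit:
step_arm(rows=[-0.01, 0.98, 0, 0, 0, 0, 0, -0.01, 0.98, 0, 0, 0, 0, 0, -0.01, 0.98, 0, 0, 0, 0, 0, -0.01, 0.98, 0, 0, 0, 0, 0, -0.01, 0.98, 0, 0, 0, 0, 0, -0.01, 0.98, 0, 0, 0, 0, 0, 0, 0.98, 0.5, 0, 0, 0, 0, 0, 0.98, 0.7, 0, 0, 0, 0, 0, 0.7, 0.7, 0, 0, 0, 0, 0, 0.19, 0.7, 0, 0, 0, 0])

```text
time_s: 27.82
tcp_pos: [0.5493, 0.2635, 0.1309]
ee_rot: [0.232, -3.131, 0.002]
force: [0.3, -0.4, 0.6]
width: 1.0
grip_force: 0.0
```

Emit:
step_arm(rows=[0, 0, 0, 0, 0, 0, 0, 0, 0, 0, 0, 0, 0, 0])

```text
time_s: 28.08
tcp_pos: [0.551, 0.2613, 0.1344]
ee_rot: [-0.228, 3.132, -0.001]
force: [-0.0, 0.2, 1.4]
width: 0.999
grip_force: 0.0
```

```bash
python3 - <<'E'
from m import *
s=snap('wrist','w8'); blobs(s,.045,.062,200,(.35,.62,.2,.45))
E
python3 or.py .5498 .2617 .024 188.4
```

```text
4468 px [288.7 213.6] z0.0542 mean [0.5486 0.2616] circ 0.5503 0.2616 r0.0244 rect [0.55   0.2617] [0.0475 0.0475] 6.4
5633 px [436.9 241. ] z0.0541 mean [0.5533 0.3582] circ 0.5555 0.3598 r0.0280 rect [0.5551 0.3597] [0.0545 0.0544] 73.7
t28.12 tcp [0.5513 0.2612 0.1349] yaw -171.69 tilt 0.13 q6 -1.33 F [ 0.6 -1.1  0.2] w 1.003 grip 0.0
turn tool-z total units -0.01
shift units x 0.028 y 0.014 z 2.218
turn units [-0.002  0.016 -0.011]
```

Emit:
step_arm(rows=[0.02, 0.01, 0.8, 0, 0, 0, 0, 0, 0, 0.8, 0, 0, 0, 0, 0, 0, 0.6, 0, 0, 0, 0, 0, 0, 0, 0, 0, 0, 0, 0, 0, 0, 0, 0, 0, 255, 0, 0, 0, 0, 0, 0, 255, 0, 0, 0, 0, 0, 0, 255, 0, 0, 0, 0, 0, 0, 255, 0, 0, 0, 0, 0, 0, 255])

```text
time_s: 29.25
tcp_pos: [0.5505, 0.2622, 0.0255]
ee_rot: [-0.229, 3.13, 0.0]
force: [-1.9, -1.4, 9.2]
width: 0.544
grip_force: 60.8
```

Emit:
step_arm(rows=[0, 0, -0.3, 0, 0, 0, 255, 0, 0, -0.8, 0, 0, 0, 255, 0, 0, -1, 0, 0, 0, 255, 0, 0, -1, 0, 0, 0, 255, 0, 0, -1, 0, 0, 0, 255, 0, 0, -0.55, 0, 0, 0, 255, 0, 0, 0, 0, 0, 0, 255])

```text
time_s: 30.12
tcp_pos: [0.5498, 0.2623, 0.2586]
ee_rot: [-0.229, 3.129, 0.001]
force: [0.1, -0.1, -2.7]
width: 0.551
grip_force: 62.2
```

```bash
python3 or.py .6267 -.2754 .26 188.4
```

```text
t30.12 tcp [0.5498 0.2623 0.2586] yaw -171.64 tilt 0.27 q6 -1.33 F [ 0.1 -0.1 -2.7] w 0.551 grip 62.2
turn tool-z total units -0.00
shift units x 0.050 y -10.864 z -0.027
turn units [ 0.003  0.034 -0.004]
```

Emit:
step_arm(rows=[0, -0.99, 0, 0, 0, 0, 255, 0.01, -0.99, 0, 0, 0, 0, 255, 0, -0.99, 0, 0, 0, 0, 255, 0.01, -0.99, 0, 0, 0, 0, 255, 0, -0.99, 0, 0, 0, 0, 255, 0.01, -0.99, 0, 0, 0, 0, 255, 0, -0.99, 0, 0, 0, 0, 255, 0.01, -0.99, 0, 0, 0, 0, 255, 0, -0.99, 0, 0, 0, 0, 255, 0.01, -0.99, 0, 0, 0, 0, 255])

```text
time_s: 31.38
tcp_pos: [0.6185, -0.2294, 0.2544]
ee_rot: [0.229, -3.131, -0.001]
force: [1.2, 0.5, -3.0]
width: 0.547
grip_force: 62.6
```

Emit:
step_arm(rows=[0, -0.7, 0.2, 0, 0, 0, 255, 0, -0.26, 0.5, 0, 0, 0, 255, 0, 0, 0.5, 0, 0, 0, 255, 0, 0, 0.5, 0, 0, 0, 255, 0, 0, 0.5, 0, 0, 0, 255, 0, 0, 0, 0, 0, 0, 255, 0, 0, 0, 0, 0, 0, 255])

```text
time_s: 32.25
tcp_pos: [0.6261, -0.2755, 0.1467]
ee_rot: [-0.229, 3.133, -0.001]
force: [-0.2, 1.0, -2.9]
width: 0.54
grip_force: 62.6
```

```bash
python3 or.py .6267 -.2754 .1195 188.4
```

```text
t32.25 tcp [ 0.6261 -0.2755  0.1467] yaw -171.64 tilt 0.06 q6 -2.18 F [-0.2  1.  -2.9] w 0.540 grip 62.6
turn tool-z total units -0.00
shift units x -0.013 y 0.001 z 0.545
turn units [-0.006  0.004 -0.005]
```

Emit:
step_arm(rows=[-0.01, 0, 0.15, 0, 0, 0, 255, 0, 0, 0.15, 0, 0, 0, 255, 0, 0, 0.15, 0, 0, 0, 255, 0, 0, 0.09, 0, 0, 0, 255, 0, 0, 0, 0, 0, 0, 255, 0, 0, 0, 0, 0, 0, 255])

```text
time_s: 33.0
tcp_pos: [0.6265, -0.2755, 0.1193]
ee_rot: [-0.229, 3.133, -0.001]
force: [0.7, -0.1, -2.8]
width: 0.548
grip_force: 62.8
```

Emit:
step_arm(rows=[0, 0, 0, 0, 0, 0, 110, 0, 0, 0, 0, 0, 0, 60, 0, 0, 0, 0, 0, 0, 0, 0, 0, 0, 0, 0, 0, 0, 0, 0, -0.3, 0, 0, 0, 0, 0, 0, -0.8, 0, 0, 0, 0, 0, 0, -1, 0, 0, 0, 0, 0, 0, -0.8, 0, 0, 0, 0, 0, 0, 0, 0, 0, 0, 0])

```text
time_s: 34.12
tcp_pos: [0.6271, -0.2757, 0.2694]
ee_rot: [-0.229, 3.126, -0.007]
force: [-0.5, 0.4, -0.3]
width: 1.001
grip_force: 0.0
```

```bash
python3 - <<'E'
from m import *
s=snap('wrist','w9'); blobs(s,.140,.156,60,(.4,.75,-.4,-.05))
s=snap('top','t9'); blobs(s,.045,.062,60,(.35,.62,.2,.45))
E
python3 or.py .5555 .36 .26 188.4
```

```text
2593 px [456.4  41.2] z0.1473 mean [ 0.5081 -0.1847] circ 0.5078 -0.1834 r0.0178 rect [ 0.5082 -0.1837] [0.0342 0.034 ] 66.2
3280 px [290.8 194.2] z0.1472 mean [ 0.6249 -0.2744] circ 0.6262 -0.2745 r0.0243 rect [ 0.6259 -0.2742] [0.0478 0.0474] 17.0
2512 px [434.1 194.9] z0.1472 mean [ 0.61   -0.1711] circ 0.6112 -0.1698 r0.0210 rect [ 0.6109 -0.17  ] [0.0407 0.0404] 11.9
271 px [134.6 199.4] z0.0535 mean [0.5534 0.3582] circ 0.5548 0.3593 r0.0282 rect [0.5533 0.3584] [0.0515 0.0521] 89.6
t34.23 tcp [ 0.6263 -0.2753  0.2646] yaw -171.64 tilt 0.07 q6 -2.18 F [ 0.1  0.1 -0.7] w 0.999 grip 0.0
turn tool-z total units -0.00
shift units x -0.455 y 12.777 z 0.092
turn units [-0.006  0.005 -0.005]
```

Three are seated. pot_4 is next.

Emit:
step_arm(rows=[-0.03, 0.99, 0, 0, 0, 0, 0, -0.03, 0.99, 0, 0, 0, 0, 0, -0.03, 0.99, 0, 0, 0, 0, 0, -0.03, 0.99, 0, 0, 0, 0, 0, -0.03, 0.99, 0, 0, 0, 0, 0, -0.03, 0.99, 0, 0, 0, 0, 0, -0.03, 0.99, 0, 0, 0, 0, 0, -0.03, 0.99, 0, 0, 0, 0, 0, -0.03, 0.99, 0, 0, 0, 0, 0, -0.03, 0.99, 0, 0, 0, 0, 0])

```text
time_s: 35.48
tcp_pos: [0.5685, 0.218, 0.2627]
ee_rot: [0.229, -3.132, 0.002]
force: [1.2, -0.7, -0.1]
width: 1.0
grip_force: 0.0
```

Emit:
step_arm(rows=[-0.05, 0.99, 0.2, 0, 0, 0, 0, -0.05, 0.99, 0.6, 0, 0, 0, 0, -0.05, 0.7, 0.7, 0, 0, 0, 0, 0, 0.2, 0.7, 0, 0, 0, 0, 0, 0, 0.4, 0, 0, 0, 0, 0, 0, 0, 0, 0, 0, 0, 0, 0, 0, 0, 0, 0, 0])

```text
time_s: 36.35
tcp_pos: [0.5566, 0.3596, 0.1354]
ee_rot: [-0.227, 3.131, 0.0]
force: [0.3, 0.7, 1.0]
width: 1.0
grip_force: 0.0
```

```bash
python3 - <<'E'
from m import *
s=snap('wrist','w10'); blobs(s,.045,.062,200,(.35,.62,.2,.45))
E
python3 or.py .5553 .3598 .025 188.4
```

```text
5796 px [289.  212.2] z0.0542 mean [0.5537 0.3601] circ 0.5557 0.3605 r0.0281 rect [0.5554 0.3603] [0.0547 0.0548] 76.1
t36.40 tcp [0.5566 0.3597 0.1356] yaw -171.69 tilt 0.15 q6 -1.20 F [-0.8  0.3 -0.2] w 0.998 grip 0.0
turn tool-z total units -0.01
shift units x 0.026 y 0.006 z 2.211
turn units [ 0.002  0.019 -0.011]
```

Emit:
step_arm(rows=[0.02, 0.01, 0.8, 0, 0, 0, 0, 0, 0, 0.8, 0, 0, 0, 0, 0, 0, 0.6, 0, 0, 0, 0, 0, 0, 0, 0, 0, 0, 0, 0, 0, 0, 0, 0, 0, 255, 0, 0, 0, 0, 0, 0, 255, 0, 0, 0, 0, 0, 0, 255, 0, 0, 0, 0, 0, 0, 255, 0, 0, 0, 0, 0, 0, 255])

```text
time_s: 37.52
tcp_pos: [0.5559, 0.3608, 0.0264]
ee_rot: [-0.229, 3.129, 0.001]
force: [0.2, -1.6, 7.3]
width: 0.623
grip_force: 63.1
```

Emit:
step_arm(rows=[0, 0, -0.3, 0, 0, 0, 255, 0, 0, -0.8, 0, 0, 0, 255, 0, 0, -1, 0, 0, 0, 255, 0, 0, -1, 0, 0, 0, 255, 0, 0, -1, 0, 0, 0, 255, 0, 0, -0.55, 0, 0, 0, 255, 0, 0, 0, 0, 0, 0, 255])

```text
time_s: 38.4
tcp_pos: [0.555, 0.3607, 0.2594]
ee_rot: [-0.229, 3.129, 0.002]
force: [-0.8, 0.2, -4.2]
width: 0.628
grip_force: 64.2
```

```bash
python3 or.py .5220 -.2907 .26 188.4
```

```text
t38.40 tcp [0.555  0.3607 0.2594] yaw -171.64 tilt 0.28 q6 -1.20 F [-0.8  0.2 -4.2] w 0.628 grip 64.2
turn tool-z total units -0.00
shift units x 2.557 y -12.791 z -0.012
turn units [ 0.008  0.034 -0.005]
```

Emit:
step_arm(rows=[0.2, -0.99, 0, 0, 0, 0, 255, 0.2, -0.99, 0, 0, 0, 0, 255, 0.2, -0.99, 0, 0, 0, 0, 255, 0.2, -0.99, 0, 0, 0, 0, 255, 0.2, -0.99, 0, 0, 0, 0, 255, 0.2, -0.99, 0, 0, 0, 0, 255, 0.2, -0.99, 0, 0, 0, 0, 255, 0.2, -0.99, 0, 0, 0, 0, 255, 0.2, -0.99, 0, 0, 0, 0, 255, 0.2, -0.99, 0, 0, 0, 0, 255])

```text
time_s: 39.65
tcp_pos: [0.5268, -0.1452, 0.2552]
ee_rot: [0.229, -3.132, -0.0]
force: [0.6, 0.2, -3.9]
width: 0.625
grip_force: 64.7
```

Emit:
step_arm(rows=[0.2, -0.99, 0, 0, 0, 0, 255, 0.2, -0.99, 0, 0, 0, 0, 255, 0.16, -0.65, 0.2, 0, 0, 0, 255, 0, -0.26, 0.5, 0, 0, 0, 255, 0, 0, 0.5, 0, 0, 0, 255, 0, 0, 0.5, 0, 0, 0, 255, 0, 0, 0.5, 0, 0, 0, 255, 0, 0, 0, 0, 0, 0, 255, 0, 0, 0, 0, 0, 0, 255])

```text
time_s: 40.78
tcp_pos: [0.5212, -0.291, 0.1472]
ee_rot: [-0.229, 3.133, -0.001]
force: [-0.5, 0.4, -3.5]
width: 0.626
grip_force: 64.7
```

```bash
python3 or.py .5220 -.2907 .1205 188.4
```

```text
t40.77 tcp [ 0.5212 -0.291   0.1472] yaw -171.64 tilt 0.06 q6 -2.29 F [-0.5  0.4 -3.5] w 0.626 grip 64.7
turn tool-z total units -0.00
shift units x -0.017 y 0.003 z 0.534
turn units [-0.006  0.004 -0.005]
```

Emit:
step_arm(rows=[-0.02, 0, 0.15, 0, 0, 0, 255, 0, 0, 0.15, 0, 0, 0, 255, 0, 0, 0.15, 0, 0, 0, 255, 0, 0, 0.08, 0, 0, 0, 255, 0, 0, 0, 0, 0, 0, 255, 0, 0, 0, 0, 0, 0, 255])

```text
time_s: 41.52
tcp_pos: [0.5222, -0.2908, 0.1203]
ee_rot: [-0.229, 3.133, -0.001]
force: [-1.1, 0.1, -4.1]
width: 0.626
grip_force: 65.0
```

Emit:
step_arm(rows=[0, 0, 0, 0, 0, 0, 90, 0, 0, 0, 0, 0, 0, 50, 0, 0, 0, 0, 0, 0, 0, 0, 0, 0, 0, 0, 0, 0, 0, 0, -0.3, 0, 0, 0, 0, 0, 0, -0.8, 0, 0, 0, 0, 0, 0, -1, 0, 0, 0, 0, 0, 0, -0.8, 0, 0, 0, 0, 0, 0, 0, 0, 0, 0, 0])

```text
time_s: 42.65
tcp_pos: [0.5228, -0.2911, 0.2698]
ee_rot: [-0.229, 3.127, -0.007]
force: [0.4, -0.0, -0.6]
width: 0.998
grip_force: 0.0
```

```bash
python3 - <<'E'
from m import *
s=snap('wrist','w11'); blobs(s,.140,.156,60,(.4,.75,-.4,-.05))
s=snap('top','t11'); print('top');blobs(s,.140,.156,60,(.4,.75,-.4,-.05)); blobs(s,.045,.062,60,(.35,.62,.2,.45));blobs(s,.08,.092,60,(.5,.72,-.1,.2));blobs(s,.117,.132,30,(.5,.72,-.1,.2))
E
python3 or.py .6253 .0528 .26 188.4
```

```text
4277 px [290.9 193.8] z0.1472 mean [ 0.5202 -0.2899] circ 0.5216 -0.2895 r0.0278 rect [ 0.5213 -0.2897] [0.0545 0.0545] 79.1
1744 px [435.7 197.3] z0.1472 mean [ 0.5072 -0.1847] circ 0.5078 -0.1835 r0.0175 rect [ 0.5079 -0.1837] [0.0338 0.0334] 67.0
2475 px [290.7 315.8] z0.1470 mean [ 0.6234 -0.2746] circ 0.6259 -0.2745 r0.0246 rect [ 0.6252 -0.2744] [0.0474 0.0472] 7.8
90 px [395.8 318.7] z0.1454 mean [ 0.6144 -0.1882] circ 0.6153 -0.1852 r0.0122 rect [ 0.6159 -0.1871] [0.0241 0.0042] 17.3
top
240 px [354.4 168.4] z0.1469 mean [ 0.6243 -0.2751] circ 0.6250 -0.2754 r0.0249 rect [ 0.6251 -0.2752] [0.047  0.0475] 60.6
172 px [317.  173.3] z0.1471 mean [ 0.6094 -0.1704] circ 0.6102 -0.1712 r0.0209 rect [ 0.61   -0.1704] [0.0401 0.0397] 69.2
121 px [322.7 209.9] z0.1467 mean [ 0.5068 -0.1842] circ 0.5065 -0.1846 r0.0171 rect [ 0.507  -0.1842] [0.0327 0.0316] 41.8
2191 px [237.8 173.9] z0.0852 mean [0.6243 0.0529] circ 0.6262 0.0527 r0.0822 rect [0.626 0.054] [0.1609 0.1606] 1.0
102 px [236.9 169.9] z0.1242 mean [0.6246 0.0525] circ 0.6259 0.0529 r0.0298 rect [0.6258 0.0528] [0.0591 0.014 ] 9.5
t42.75 tcp [ 0.5219 -0.2906  0.2655] yaw -171.64 tilt 0.07 q6 -2.29 F [-0.2 -0.1 -0.7] w 1.002 grip 0.0
turn tool-z total units -0.00
shift units x -3.048 y 6.493 z 0.111
turn units [-0.007  0.005 -0.005]
```

All four pots are seated. Now I fetch the cover.

Emit:
step_arm(rows=[-0.43, 0.92, 0, 0, 0, 0, 0, -0.43, 0.92, 0, 0, 0, 0, 0, -0.43, 0.92, 0, 0, 0, 0, 0, -0.43, 0.92, 0, 0, 0, 0, 0, -0.43, 0.92, 0, 0, 0, 0, 0, -0.43, 0.92, 0.3, 0, 0, 0, 0, -0.47, 0.8, 0.5, 0, 0, 0, 0, 0, 0.17, 0.5, 0, 0, 0, 0, 0, 0, 0.5, 0, 0, 0, 0, 0, 0, 0, 0, 0, 0, 0])

```text
time_s: 44.0
tcp_pos: [0.6246, 0.0525, 0.1723]
ee_rot: [0.229, -3.128, 0.001]
force: [0.2, -0.0, 1.4]
width: 1.001
grip_force: 0.0
```

Emit:
step_arm(rows=[0, 0, 0, 0, 0, 0, 0])

```text
time_s: 44.12
tcp_pos: [0.626, 0.0523, 0.1757]
ee_rot: [-0.228, 3.132, -0.001]
force: [0.4, -0.3, -0.1]
width: 1.0
grip_force: 0.0
```

```bash
python3 - <<'E'
from m import *
s=snap('wrist','w12'); blobs(s,.117,.132,60,(.5,.72,-.1,.2))
E
python3 or.py .626 .0528 .0915 188.4
```

```text
2460 px [290.6 232.2] z0.1253 mean [0.624  0.0537] circ 0.6267 0.0534 r0.0298 rect [0.6265 0.0541] [0.0592 0.014 ] 8.9
t44.17 tcp [0.6261 0.0522 0.1761] yaw -171.66 tilt 0.10 q6 -1.69 F [ 1.1  1.  -0.1] w 1.002 grip 0.0
turn tool-z total units -0.01
shift units x 0.001 y 0.012 z 1.692
turn units [-0.006  0.012 -0.008]
```

Emit:
step_arm(rows=[0, 0.01, 0.8, 0, 0, 0, 0, 0, 0, 0.6, 0, 0, 0, 0, 0, 0, 0.29, 0, 0, 0, 0, 0, 0, 0, 0, 0, 0, 0, 0, 0, 0, 0, 0, 0, 255, 0, 0, 0, 0, 0, 0, 255, 0, 0, 0, 0, 0, 0, 255, 0, 0, 0, 0, 0, 0, 255, 0, 0, 0, 0, 0, 0, 255, 0, 0, 0, 0, 0, 0, 255])

```text
time_s: 45.42
tcp_pos: [0.6278, 0.0531, 0.0944]
ee_rot: [-0.228, 3.126, -0.001]
force: [-2.0, 0.4, 22.4]
width: 0.155
grip_force: 71.6
```

Emit:
step_arm(rows=[0, 0, -0.3, 0, 0, 0, 255, 0, 0, -0.6, 0, 0, 0, 255, 0, 0, -0.8, 0, 0, 0, 255, 0, 0, -0.9, 0, 0, 0, 255, 0, 0, -0.9, 0, 0, 0, 255, 0, 0, -0.7, 0, 0, 0, 255, 0, 0, 0, 0, 0, 0, 255])

```text
time_s: 46.3
tcp_pos: [0.626, 0.053, 0.3032]
ee_rot: [-0.229, 3.128, -0.001]
force: [0.1, 0.1, -4.4]
width: 0.154
grip_force: 66.4
```

```bash
python3 or.py .5659 -.2313 .30 188.4
```

```text
t46.30 tcp [0.626  0.053  0.3032] yaw -171.64 tilt 0.28 q6 -1.69 F [ 0.1  0.1 -4.4] w 0.154 grip 66.4
turn tool-z total units -0.01
shift units x 2.021 y -5.450 z 0.065
turn units [-0.009  0.034 -0.005]
```

Emit:
step_arm(rows=[0.28, -0.78, 0, 0, 0, 0, 255, 0.28, -0.78, 0, 0, 0, 0, 255, 0.29, -0.78, 0, 0, 0, 0, 255, 0.29, -0.78, 0, 0, 0, 0, 255, 0.29, -0.78, 0, 0, 0, 0, 255, 0.29, -0.78, 0, 0, 0, 0, 255, 0.3, -0.77, 0, 0, 0, 0, 255, 0, 0, 0, 0, 0, 0, 255, 0, 0, 0, 0, 0, 0, 255])

```text
time_s: 47.42
tcp_pos: [0.5651, -0.2308, 0.2993]
ee_rot: [0.229, -3.132, -0.001]
force: [-0.6, 0.5, -2.9]
width: 0.156
grip_force: 64.4
```

```bash
python3 or.py .5659 -.2313 .25 188.4; python3 - <<'E'
from m import *
t=get_state()['tcp_pos']; print(t)
s=snap('top','t13'); blobs(s,.25,.35,200,(.45,.7,-.35,-.1))
s=snap('wrist','w13'); P=cloud(s); 
m=(s['d']>0)&(P[...,2]>t[2]-.04)&(P[...,2]<t[2]+.004); print(m.sum()); q=P[m]
h,e=np.histogram(q[:,2]-t[2],bins=22); print(h,e.round(4))
A=np.c_[q[:,:2]-t[:2],np.ones(len(q))]
k=np.abs(q[:,2]-np.median(q[:,2]))<.004; print(np.linalg.lstsq(A[k],q[k,2]-t[2],rcond=None)[0])
(cx,cy),r=cv2.minEnclosingCircle(q[k,:2].astype(np.float32)); print(cx-t[0],cy-t[1],r)
E
```

```text
t47.42 tcp [ 0.5651 -0.2308  0.2993] yaw -171.65 tilt 0.09 q6 -2.16 F [-0.6  0.5 -2.9] w 0.156 grip 64.4
turn tool-z total units -0.01
shift units x -0.014 y -0.011 z 0.986
turn units [ 0.005 -0.009 -0.006]
[ 0.5651465  -0.23083422  0.29928606]
324 px [324.2 163. ] z0.2899 mean [ 0.5943 -0.1714] circ 0.5885 -0.1795 r0.0574 rect [ 0.5936 -0.1693] [0.0259 0.1146] 63.3
69363
[   32   989  7935 23043 24256  9898  1716   379   149    49    21    38
    51    70   207   311   174    32     0     0     2    11] [-0.0109 -0.0102 -0.0096 -0.0089 -0.0082 -0.0075 -0.0069 -0.0062 -0.0055
 -0.0048 -0.0041 -0.0035 -0.0028 -0.0021 -0.0014 -0.0007 -0.0001  0.0006
  0.0013  0.002   0.0026  0.0033  0.004 ]
[-0.00847629  0.00013794 -0.00836718]
-0.0004920853107750478 0.0008862508475238895 0.08234022557735443
```

View pics/w13.png

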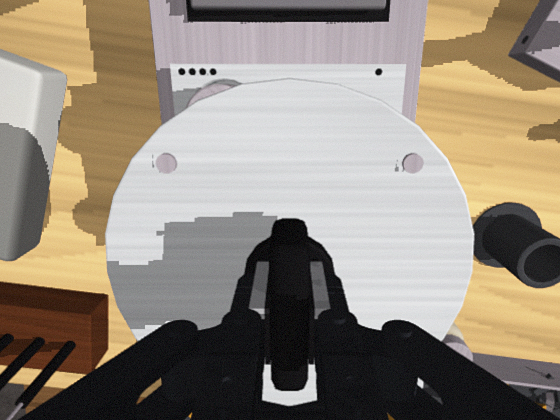

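The wrist picture shows the cover level and centred in the grip, with the grip bar at (290,310). Its origin is 14.4 mm below the TCP, so I'll lower it to just above the slot.

Emit:
step_arm(rows=[-0.01, -0.01, 0.6, 0, 0, 0, 255, 0, 0, 0.7, 0, 0, 0, 255, 0, 0, 0.6, 0, 0, 0, 255, 0, 0, 0.38, 0, 0, 0, 255, 0, 0, 0, 0, 0, 0, 255, 0, 0, 0, 0, 0, 0, 255])

```text
time_s: 48.28
tcp_pos: [0.5664, -0.2315, 0.1877]
ee_rot: [-0.23, 3.132, -0.002]
force: [-0.2, 0.8, -2.9]
width: 0.154
grip_force: 64.4
```

```bash
python3 or.py .5659 -.2313 .1725 188.4
```

```text
t48.27 tcp [ 0.5664 -0.2315  0.1877] yaw -171.60 tilt 0.12 q6 -2.16 F [-0.2  0.8 -2.9] w 0.154 grip 64.4
turn tool-z total units -0.00
shift units x 0.010 y 0.005 z 0.305
turn units [-0.01   0.011 -0.   ]
```

Emit:
step_arm(rows=[0.01, 0, 0.1, 0, 0, 0, 255, 0, 0, 0.1, 0, 0, 0, 255, 0, 0, 0.1, 0, 0, 0, 255, 0, 0, 0, 0, 0, 0, 255, 0, 0, 0, 0, 0, 0, 255])

```text
time_s: 48.9
tcp_pos: [0.5655, -0.2319, 0.1721]
ee_rot: [-0.229, 3.133, -0.001]
force: [-1.5, 0.3, 0.9]
width: 0.154
grip_force: 65.4
```

The lugs are through the slot and the cover is on the spring. I'll press down 8.5 mm.

Emit:
step_arm(rows=[0, 0, 0.08, 0, 0, 0, 255, 0, 0, 0.08, 0, 0, 0, 255, 0, 0, 0.02, 0, 0, 0, 255, 0, 0, 0, 0, 0, 0, 255, 0, 0, 0, 0, 0, 0, 255])

```text
time_s: 49.52
tcp_pos: [0.5657, -0.2319, 0.1631]
ee_rot: [-0.229, 3.132, -0.002]
force: [-1.2, 1.6, 5.1]
width: 0.155
grip_force: 66.5
```

Emit:
step_arm(rows=[0, 0, 0, 0, 0, 0.5, 255, 0, 0, 0, 0, 0, 0.8, 255, 0, 0, 0, 0, 0, 0.8, 255, 0, 0, 0, 0, 0, 0.8, 255, 0, 0, 0, 0, 0, 0.8, 255, 0, 0, 0, 0, 0, 0.8, 255, 0, 0, 0, 0, 0, 0.8, 255, 0, 0, 0, 0, 0, 0.8, 255])

```text
time_s: 50.52
tcp_pos: [0.566, -0.232, 0.1632]
ee_rot: [1.09, 2.944, -0.001]
force: [0.6, 0.7, 5.8]
width: 0.152
grip_force: 66.5
```

```bash
python3 or.py .5657 -.2316 .163 98.4; python3 -c "
from h import *
print(get_state()['moment'])"
```

```text
t50.52 tcp [ 0.566  -0.232   0.1632] yaw 139.35 tilt 0.15 q6 -1.31 F [0.6 0.7 5.8] w 0.152 grip 66.5
turn tool-z total units 5.12
shift units x 0.009 y -0.004 z 0.005
turn units [0.009 0.017 5.119]
[ 0.07279445 -0.09391327  0.03792845]
```

Emit:
step_arm(rows=[0, 0, 0, 0, 0, 0.8, 255, 0, 0, 0, 0, 0, 0.8, 255, 0, 0, 0, 0, 0, 0.8, 255, 0, 0, 0, 0, 0, 0.8, 255, 0, 0, 0, 0, 0, 0.8, 255, 0, 0, 0, 0, 0, 0.7, 255, 0, 0, 0, 0, 0, 0.3, 255, 0, 0, 0, 0, 0, 0, 255, 0, 0, 0, 0, 0, 0, 255])

```text
time_s: 51.65
tcp_pos: [0.566, -0.2321, 0.1632]
ee_rot: [2.027, 2.397, 0.0]
force: [0.4, -0.1, 5.7]
width: 0.154
grip_force: 66.5
```

```bash
python3 or.py .5657 -.2316 .163 98.4; python3 -c "
from h import *
print(get_state()['moment'])"
```

```text
t51.65 tcp [ 0.566  -0.2321  0.1632] yaw 99.56 tilt 0.15 q6 -0.62 F [ 0.4 -0.1  5.7] w 0.154 grip 66.5
turn tool-z total units 0.14
shift units x 0.010 y -0.004 z 0.005
turn units [0.014 0.013 0.145]
[-0.02691403 -0.03525156 -0.00478545]
```

Emit:
step_arm(rows=[0, 0, -0.03, 0, 0, 0, 255, 0, 0, -0.03, 0, 0, 0, 255, 0, 0, 0, 0, 0, 0, 180, 0, 0, 0, 0, 0, 0, 80, 0, 0, 0, 0, 0, 0, 0, 0, 0, 0, 0, 0, 0, 0, 0, 0, -0.3, 0, 0, 0, 0, 0, 0, -0.7, 0, 0, 0, 0, 0, 0, -1, 0, 0, 0, 0, 0, 0, -0.5, 0, 0, 0, 0])

```text
time_s: 52.9
tcp_pos: [0.5657, -0.2319, 0.2949]
ee_rot: [2.025, 2.395, 0.001]
force: [-0.7, 0.1, -0.4]
width: 1.001
grip_force: 0.0
```

```bash
python3 - <<'E'
from m import *
s=snap('top','t14'); 
for a,b in [(.15,.168),(.188,.206),(.083,.096)]: blobs(s,a,b,40,(.38,.72,-.4,-.08))
s=snap('wrist','w14'); 
for a,b in [(.15,.168),(.188,.206),(.083,.096)]: blobs(s,a,b,200,(.38,.72,-.4,-.08))
crop(load('t14'),'t14c',280,130,420,290,4)
E
python3 or.py .414 -.2535 .26
```

```text
247 px [318.1 177.1] z0.1575 mean [ 0.5959 -0.1722] circ 0.5919 -0.1800 r0.0531 rect [ 0.5966 -0.1706] [0.0271 0.1059] 63.2
31917 px [287.7 179.3] z0.1579 mean [ 0.5642 -0.2246] circ 0.5653 -0.2310 r0.0823 rect [ 0.5655 -0.2312] [0.1629 0.1632] 53.0
1672 px [288.6 201.9] z0.1973 mean [ 0.5653 -0.2287] circ 0.5654 -0.2305 r0.0296 rect [ 0.5658 -0.2304] [0.0135 0.0587] 9.2
4966 px [126.7 157.5] z0.0897 mean [ 0.4157 -0.2463] circ 0.4163 -0.2523 r0.0822 rect [ 0.4152 -0.2525] [0.0263 0.1633] 8.2
t53.00 tcp [ 0.566  -0.232   0.2949] yaw 99.56 tilt 0.39 q6 -0.62 F [-0.1 -0.5  0.2] w 0.999 grip 0.0
shift units x 0.082 y -3.069 z 0.698
turn units [ 6.0000e-03  5.4000e-02 -1.1104e+01]
```

View pics/w14.png

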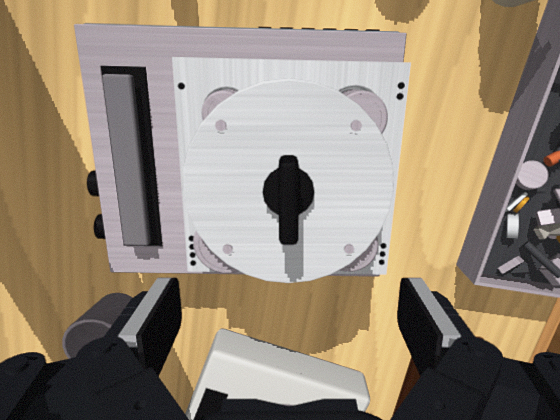

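The wrist picture shows the grip turned crosswise at (288,200), the four pots under the disc and the bar along (132,155). The disc top at z=0.158 puts the cover origin 38 mm above the socket, so it's locked. Next I close the fingers and go above the bar middle at (0.415, -0.253).

Emit:
step_arm(rows=[0.02, -0.76, 0, 0, 0, 0, 255, 0.02, -0.76, 0, 0, 0, 0, 255, 0.02, -0.76, 0, 0, 0, 0, 255, 0.02, -0.77, 0, 0, 0, 0, 255, 0, 0, 0.8, 0, 0, 0, 255, 0, 0, 0.9, 0, 0, 0, 255, 0, 0, 0.9, 0, 0, 0, 255, 0, 0, 0.7, 0, 0, 0, 255, 0, 0, 0, 0, 0, 0, 255, 0, 0, 0, 0, 0, 0, 255])

```text
time_s: 54.25
tcp_pos: [0.4149, -0.2535, 0.1269]
ee_rot: [2.027, 2.397, -0.0]
force: [0.8, -0.6, 0.2]
width: -0.002
grip_force: 0.0
```

```bash
python3 or.py .415 -.2532 .095
```

```text
t54.25 tcp [ 0.4149 -0.2535  0.1269] yaw 99.56 tilt 0.12 q6 -0.79 F [ 0.8 -0.6  0.2] w -0.002 grip 0.0
shift units x 0.006 y 0.003 z 0.637
turn units [-2.0000e-03  1.6000e-02 -1.1105e+01]
```

Emit:
step_arm(rows=[0, 0, 0.4, 0, 0, 0, 255, 0, 0, 0.26, 0, 0, 0, 255, 0, 0, 0.08, 0, 0, 0, 255, 0, 0, 0.08, 0, 0, 0, 255, 0, 0, 0.04, 0, 0, 0, 255, 0, 0, 0, 0, 0, 0, 255, 0, 0, 0, 0, 0, 0, 255])

```text
time_s: 55.12
tcp_pos: [0.4147, -0.2534, 0.0831]
ee_rot: [2.028, 2.398, -0.0]
force: [-1.5, 1.3, 5.0]
width: 0.003
grip_force: 2.7
```

Emit:
step_arm(rows=[0, 0, 0.05, 0, 0, 0, 255, 0, 0, 0, 0, 0, 0, 255, 0, 0, 0, 0, 0, 0, 255])

```text
time_s: 55.5
tcp_pos: [0.4149, -0.2535, 0.0818]
ee_rot: [2.027, 2.397, -0.0]
force: [-7.4, 5.5, 20.8]
width: -0.001
grip_force: 10.7
```

```bash
python3 - <<'E'
from h import *
s=snap('wrist','w15'); P=cloud(s); a=np.radians(8.3); c=np.array([.4152,-.2527])
q=P[s['d']>0]; l=(q[:,:2]-c)@np.array([[np.cos(a),-np.sin(a)],[np.sin(a),np.cos(a)]])
for n,y in (('left',.065),('right',-.065)):
    k=(abs(l[:,0])<.009)&(abs(l[:,1]-y)<.008)&(q[:,2]>.06)&(q[:,2]<.1); print(n,k.sum(),np.median(q[k,2]))
E
```

```text
left 2126 0.0821019967448908
right 253 0.08112596890674989
```

Both ends read z≈0.082, so the bar is fully down. I'll let it up and retreat.

Emit:
step_arm(rows=[0, 0, -0.2, 0, 0, 0, 255, 0, 0, -0.4, 0, 0, 0, 255, 0, 0, -0.9, 0, 0, 0, 255, 0, 0, -0.9, 0, 0, 0, 255, 0, -0.2, -0.9, 0, 0, 0, 255, 0, 0, 0, 0, 0, 0, 255, 0, 0, 0, 0, 0, 0, 255])

```text
time_s: 56.42
tcp_pos: [0.4044, -0.2547, 0.2444]
ee_rot: [2.029, 2.399, -0.0]
force: [0.0, 0.4, -0.5]
width: 0.0
grip_force: 0.0
```

```bash
python3 - <<'E'
from m import *
s=snap('wrist','w16'); blobs(s,.07,.1,500,(.38,.45,-.4,-.08)); blobs(s,.150,.168,200,(.38,.72,-.4,-.08)); blobs(s,.188,.206,200,(.38,.72,-.4,-.08)); blobs(s,.14,.1495,40,(.38,.72,-.4,-.08))
s=snap('scene','s16'); crop(s,'s16c',60,80,500,410,1.6)
E
```

```text
10945 px [304.9 162.6] z0.0883 mean [ 0.4139 -0.2367] circ 0.4213 -0.2411 r0.1021 rect [ 0.415  -0.2395] [0.0699 0.1998] 0.0
26263 px [493.4 213.2] z0.1577 mean [ 0.533  -0.2341] circ 0.5639 -0.2315 r0.0819 rect [ 0.5322 -0.2443] [0.0929 0.1637] 21.9
1033 px [461.4 117.3] z0.1470 mean [ 0.4992 -0.1778] circ 0.5063 -0.1823 r0.0171 rect [ 0.5001 -0.178 ] [0.034  0.0156] 55.6
1437 px [422.5 290.1] z0.1470 mean [ 0.5091 -0.2995] circ 0.5179 -0.2935 r0.0274 rect [ 0.5105 -0.3013] [0.0229 0.0546] 46.5
```

View pics/s16c.png

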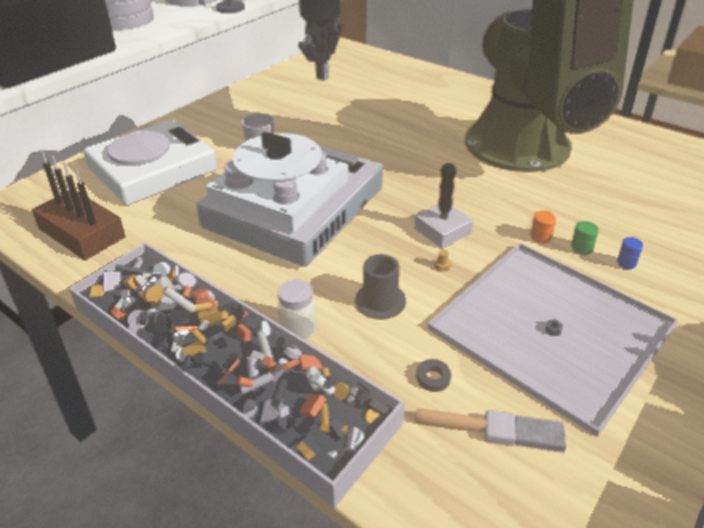

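The scene crop shows the cover locked on the block at (277,160) with the pots under it, the tray holding only the nut at (552,327), and the bystanders in place. The arm is clear and the cover and pot heights are unchanged, so I'm handing in.

```bash
python3 -c "
from bench import manip
print(manip.close_job())"
```

```text
the job is handed in; nothing more can be done
None
```

The job is handed in: all four pots are down in their own pockets, the cover is back on and locked, and the start bar was pressed with both ends down and the arm withdrawn clear; I measured the bar fully down but did not separately confirm it had fully risen.

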